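Unload the lug mould, test its pins, put the check blade away

TASK

Lift every cast brass handle lug out of the open mould and stand them all in the wooden tray, foot down and not on top of one another. When the mould is empty, take the check blade by its handle and with the nose of the blade press down the mould's red pin and then its yellow pin, for a moment each. Finally slide the blade nose first into the slot of the holder until its handle meets the block, and leave it there, without disturbing the glue jar, the thread spool or the mallet.

Things in the scene. Friction and masses are not known exactly. Their poses are not given: they have to be found in the camera images.
- mould: Fixed dark steel block, 250 (x) x 220 (y) x 40 mm high; origin at the centre of its underside. Six open cavities in its top, 56 (x) x 40 (y) mm, 8 mm deep, centred at x = -85, -13 or +59 mm, y = -48 or +48 mm in its frame; four to six of them hold a lug. Two sprung pins stand near its +x edge.
- lug1: Loose cast brass lug, 140 g: foot plate 52 (x) x 36 (y) x 5 mm, with an upright tab in its middle, 26 (x) x 12 (y) mm, top 29 mm above the underside. Origin at the centre of the foot's underside, z up. It starts on a mould cavity's floor, tab 21 mm above the mould's top, x along the mould's x; pinch the tab across its 12 mm. Lugs are alike; some may be absent (None from the start).
- lug2: Loose cast brass lug, 140 g: foot plate 52 (x) x 36 (y) x 5 mm, with an upright tab in its middle, 26 (x) x 12 (y) mm, top 29 mm above the underside. Origin at the centre of the foot's underside, z up. It starts on a mould cavity's floor, tab 21 mm above the mould's top, x along the mould's x; pinch the tab across its 12 mm. Lugs are alike; some may be absent (None from the start).
- lug3: Loose cast brass lug, 140 g: foot plate 52 (x) x 36 (y) x 5 mm, with an upright tab in its middle, 26 (x) x 12 (y) mm, top 29 mm above the underside. Origin at the centre of the foot's underside, z up. It starts on a mould cavity's floor, tab 21 mm above the mould's top, x along the mould's x; pinch the tab across its 12 mm. Lugs are alike; some may be absent (None from the start).
- lug4: Loose cast brass lug, 140 g: foot plate 52 (x) x 36 (y) x 5 mm, with an upright tab in its middle, 26 (x) x 12 (y) mm, top 29 mm above the underside. Origin at the centre of the foot's underside, z up. It starts on a mould cavity's floor, tab 21 mm above the mould's top, x along the mould's x; pinch the tab across its 12 mm. Lugs are alike; some may be absent (None from the start).
- lug5: Loose cast brass lug, 140 g: foot plate 52 (x) x 36 (y) x 5 mm, with an upright tab in its middle, 26 (x) x 12 (y) mm, top 29 mm above the underside. Origin at the centre of the foot's underside, z up. It starts on a mould cavity's floor, tab 21 mm above the mould's top, x along the mould's x; pinch the tab across its 12 mm. Lugs are alike; some may be absent (None from the start).
- lug6: Loose cast brass lug, 140 g: foot plate 52 (x) x 36 (y) x 5 mm, with an upright tab in its middle, 26 (x) x 12 (y) mm, top 29 mm above the underside. Origin at the centre of the foot's underside, z up. It starts on a mould cavity's floor, tab 21 mm above the mould's top, x along the mould's x; pinch the tab across its 12 mm. Lugs are alike; some may be absent (None from the start).
- tray: Fixed open wooden tray, outside 240 (x) x 155 (y) x 22 mm high, walls and floor 5 mm thick. Origin at the centre of its underside, z up; a lug standing in it has its origin 5 mm above the tray's. Room for six lugs, three by two.
- blade: Loose check blade, 202 mm long, 100 g: dark wooden handle 100 x 20 x 14 mm, then flat steel 102 x 24 x 4 mm with a half-round end, in the handle's mid-plane. Origin at the shoulder where they meet, mid-thickness; x to the nose (handle at x = -100 to 0), y across the width, z the thickness. It starts flat on the bench, origin 7 mm up; the two flat sides are alike.
- blade_nose (a point): Point on the blade's mid-line near its end, mid-thickness: 94 mm from the shoulder, 8 mm short of the very end.
- red_pin (a joint): How far the red-topped sprung pin is pressed down, m: 0 up, 0.005 fully down. It takes about 1 N to start and 3.5 N fully down, and springs back. Counted as pressed beyond 0.002.
- red_pin_top (a point): Centre of the top of the red pin (12 mm diameter, flat), on the mould at x = 107, y = -88 mm, 64 mm above the mould's underside when up. It stands 16 mm above a brass seat 20 mm wide.
- yellow_pin (a joint): The same for the yellow-topped pin.
- yellow_pin_top (a point): Centre of the top of the yellow pin, at x = 107, y = +88 mm on the mould, otherwise as the red pin.
- holder: Fixed wooden block, 85 (x) x 60 (y) x 42 mm high. A level slot with green floor runs through it along x: 34 mm wide, 9 mm high, floor 25 mm above the bench, under two lips that leave a 14 mm gap on top. Origin on the bench below the slot's mouth; x points into the slot. The blade is home when its handle's shoulder (too thick to enter) meets the mouth.
- slot_mouth (a point): Middle of the slot's mouth, in the holder's front face, 29.5 mm above the bench.
- glue: White glue jar with orange cap, loose, 60 mm wide, 100 mm high; origin at the centre of its underside. Leave it alone.
- spool: Green thread spool, loose, 52 mm wide, 70 mm high; origin at the centre of its underside. Leave it alone.
- mallet: Loose hammer with a light wooden handle lying on the bench. Leave it alone.
Not all that is in view belongs to the job. Of the things that look like the holder, the middle-sized one is meant.

How it is judged:
On the way, in this order (a step that is already met when the one before it is completed fails the run):
1. every lug stands in the tray, foot down and let go (z of lug1 in the frame of tray between 0.001 and 0.01 m and x of lug1 in the frame of tray between -0.1 and 0.1 m and y of lug1 in the frame of tray between -0.073 and 0.073 m and angle between each of lug1, lug2, lug3, lug4, lug5, lug6's own z axis and vertical below 0.15 rad and linear speed of each of lug1, lug2, lug3, lug4, lug5, lug6 below 0.03 m/s and contact force between the fingers and lug1 below 0.05 N and z of lug2 in the frame of tray between 0.001 and 0.01 m and x of lug2 in the frame of tray between -0.1 and 0.1 m and y of lug2 in the frame of tray between -0.073 and 0.073 m and contact force between the fingers and lug2 below 0.05 N and z of lug3 in the frame of tray between 0.001 and 0.01 m and x of lug3 in the frame of tray between -0.1 and 0.1 m and y of lug3 in the frame of tray between -0.073 and 0.073 m and contact force between the fingers and lug3 below 0.05 N and z of lug4 in the frame of tray between 0.001 and 0.01 m and x of lug4 in the frame of tray between -0.1 and 0.1 m and y of lug4 in the frame of tray between -0.073 and 0.073 m and contact force between the fingers and lug4 below 0.05 N and z of lug5 in the frame of tray between 0.001 and 0.01 m and x of lug5 in the frame of tray between -0.1 and 0.1 m and y of lug5 in the frame of tray between -0.073 and 0.073 m and contact force between the fingers and lug5 below 0.05 N and z of lug6 in the frame of tray between 0.001 and 0.01 m and x of lug6 in the frame of tray between -0.1 and 0.1 m and y of lug6 in the frame of tray between -0.073 and 0.073 m and contact force between the fingers and lug6 below 0.05 N), for 0.2 s.
2. the nose of the blade (its last 20 mm or so) presses the red pin down by more than 2 mm (value of joint red_pin above 0.002 m and contact force between blade and red_pin above 0.3 N and horizontal distance between blade_nose and red_pin_top below 0.015 m), for 0.2 s.
3. then it presses the yellow pin likewise (value of joint yellow_pin above 0.002 m and contact force between blade and yellow_pin above 0.3 N and horizontal distance between blade_nose and yellow_pin_top below 0.015 m), for 0.2 s.
At the end, for the whole second after the job is handed in: Every lug stands foot down on the tray floor (origin inside the walls, height within 5 mm, tilt under 0.15 rad), let go; the blade lies nose first in the slot, shoulder within 8 mm of the holder's face, axis within 0.15 rad, at rest and let go (all of step 1 and x of blade in the frame of holder between -0.008 and 0.006 m and z of blade_nose in the frame of holder between 0.025 and 0.034 m and y of blade_nose in the frame of holder between -0.016 and 0.016 m and angle between the x axis of blade and the x axis of holder, either way round below 0.15 rad and linear speed of blade below 0.03 m/s); the robot touches nothing.
It fails at once if the glue is moved by more than 30 mm (distance of glue from where it was at the start of the episode above 0.03 m).
It fails at once if the spool is moved by more than 30 mm (distance of spool from where it was at the start of the episode above 0.03 m).
It fails at once if the mallet is moved by more than 30 mm (distance of mallet from where it was at the start of the episode above 0.03 m).
Of lug1, lug2, lug3, lug4, lug5, lug6 only 4 to 6 are there at a start; the rules pass over those that are not, and their reading is None.
At some moment in a run one of lug1, lug2, lug3, lug4, lug5, lug6, blade may be knocked a few centimetres aside while the robot is not near it.
It also fails if it takes over 210 s, if anything falls off the work surface, if the arm or the gripper's body presses on something with over 40 N, if the wrist force passes 120 N, or if a joint passes its speed limit or range.

ROBOT

A 7-joint arm with a two-finger parallel gripper is mounted at the origin on the work surface. World frame = base frame: x ahead of the robot, y to its left, z up, the work surface at z = 0. Lengths are in m, angles in rad, forces in N, time in s.
With the tool pointing down it reaches from about 0.4 to 0.85 m from the base axis. Payload 10.4 kg.
Tool frame: the origin (TCP) lies at the very end of the fingers, on their centre line; the grasp point (between the pads) lies 19 mm behind it; z points along the fingers, y is the line along which they close (so a half turn about z gives the same grasp; the last joint's range is limited). The gripper opens to 87 mm and grips with 3 to 60 N. Pads are 19 mm wide; open, the fingers measure 117 mm over their backs; the gripper's body (75 mm by 190 mm) begins 51 mm behind the grasp point.
Start: joints at [-1.36, 0.332, -0.065, 1.46, 0.022, 1.35, -0.088], TCP at [0.145, 0.608, 0.223] pointing down, gripper open.
Joint ranges: [-2.6, 2.6], [-0.5, 2.12], [-1.47, 1.34], [0.16, 2.42], [-1.27, 4.41], [0.06, 2.06], [-2.6, 2.6]. Speed limits (rad/s): [2.22, 2.22, 2.79, 2.79, 3.14, 3.14, 3.14].

INTERFACE

Orientations are given as a unit quaternion [x, y, z, w].
In Python, from bench import read_state, cams, workorder gives the robot as it stands.
- The arm moves only by the shell command python3 -m crank 'ROWS' [FORCE]. ROWS is text: rows parted by semicolons, each of 5 numbers parted by spaces: the shift along the tool's x, y, z scaled (see below), then the turn about the tool's z scaled (see below), then the opening, from -1 (shut) to 1 (fully open). In form: dx dy dz yaw jaw; .... A call has 1 to 10 rows; each row shifts and turns the commanded pose from where the row before left it, along the tool's axes as they then stand; what a row does not reach is not made up. The controller multiplies each number of a shift by 200 mm and each number of a turn by 90 degrees. A row lasts 1/10 s, in which the tool goes at most 50 mm and 8.59 degrees, less where a joint would pass 70% of its speed; a pose out of reach is approached as far as the arm can. A call with a number of a shift or a turn outside -1 to 1 is refused whole. A call with a gripper value outside its range is refused whole. The fingers move at their own pace and stop on an object; FORCE is the grip in N (left out, the last holds). Time passes only in rows, so rows that do not move let the fingers close. It gives the time, the measured TCP pose, the force, the opening and the grip force at its end, in the units of the state.
- read_state(): the state, without advancing time (a new reading comes with each control period).
- cams.camera(name): name is "side" or "top" or "wrist"; returns a dict with "img" (384x512x3 uint8, blue, green, red), "K" (3x3 intrinsics, pixels), "xyz" and "attitude" of the camera in the world; the wrist camera has in their place "mount" (4x4, takes a point from camera to tool coordinates, whose origin is the TCP and whose axes are the flange's). Camera axes: x right, y down, z forward; pixel columns grow to the right and rows downward; lengths in m; the calibration is good to about 2 mm. A picture is of the moment at which its call begins: read the wrist's pose just before it. There is no depth.
- workorder.close_job(): hands the job in; it is judged then, once.
The state is a dict: "time": time; "joint_positions": joint angles; "joint_vel": joint speeds; "joint_torque": joint torques, N m; "ee_pos": TCP position; "eef_rot": TCP orientation; "ft_force": force on the tool from outside, world axes, zero at the start; "torque": the same for the moment, N m; "width": finger opening in m; "grip_force": force on a finger pad.
Only numpy, scipy, OpenCV 4.12 (cv2) and the standard library are available. Lean on these libraries where they do the work, as an engineer would, in place of code of your own. Each camera call takes 0.05 s, during which the arm holds its last target. There are 200 camera calls.

## Working session

There is one attempt and no reset: what is moved stays moved. The work goes in short steps, Python scripts to look and compute and a shell command to move; the robot and the scene stay as the last step left them, time stands still between calls to the robot, and variables do not carry over. Pictures are saved under pics/ and viewed, at most 14 in all, crops included, and the job is handed in when it is done.

```bash
ls; mkdir -p pics
cat > h.py <<'E'
import numpy as np, cv2
from scipy.spatial.transform import Rotation as R
from bench import read_state, cams, workorder
def snap(n,f):
    s=read_state(); c=cams.camera(n); cv2.imwrite('pics/'+f,c['img'])
    return s,c
E
python3 - <<'E'
from h import *
for n in ['top','side']:
    s,c=snap(n,n+'0.png'); print(n,c['K'],c['xyz'],c['attitude'])
s=read_state();print(s['time'],s['ee_pos'],s['eef_rot'],s['width'])
c=cams.camera('wrist');print(c['K'],c['mount'])
E
```

```text
pics
top [[429.83073185   0.         250.70317009]
 [  0.         429.83073185 197.90440665]
 [  0.           0.           1.        ]] [ 0.38913584 -0.07645141  1.31910782] [ 0.71488753 -0.69417954  0.06115333 -0.05754001]
side [[392.1470092    0.         252.66639344]
 [  0.         392.1470092  192.10177248]
 [  0.           0.           1.        ]] [0.25029507 0.48829028 0.77839816] [-0.25726012  0.89142338 -0.35846688  0.103359  ]
0.1 [0.14470935 0.60767616 0.22184045] [ 1.16602972e-01  9.93178419e-01 -6.10749491e-04 -4.23098344e-05] 0.08692679047183664
[[270.06853951   0.         252.12455161]
 [  0.         270.06853951 187.45185845]
 [  0.           0.           1.        ]] [[-1.26942772e-03 -9.66875563e-01 -2.55245049e-01  6.94491710e-02]
 [ 9.99998835e-01 -1.44382923e-03  4.95903700e-04  6.15533776e-04]
 [-8.48007433e-04 -2.55244122e-01  9.66876269e-01 -1.61903684e-01]
 [ 0.00000000e+00  0.00000000e+00  0.00000000e+00  1.00000000e+00]]
```

View pics/top0.png

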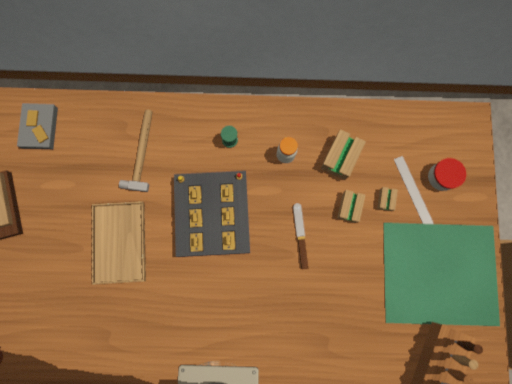

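View pics/side0.png

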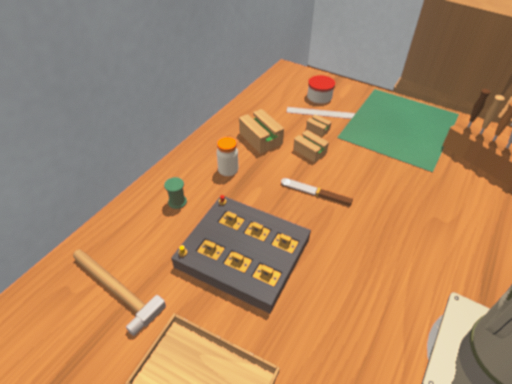

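The top view shows six lugs in the mould (centre about 211,213), red pin (239,176), yellow pin (180,178), tray (118,243) and blade (300,235, nose up). The middle-sized holder is at (352,206), next to a big one at (345,153) and a small one at (389,199). I'll enlarge these.

Run:
```python
import cv2
i=cv2.imread('pics/top0.png')
cv2.imwrite('pics/c1.png',cv2.resize(i[160:290,85:255],None,fx=4.6,fy=4.6,interpolation=cv2.INTER_CUBIC))
cv2.imwrite('pics/c2.png',cv2.resize(i[180:280,285:405],None,fx=6,fy=6,interpolation=cv2.INTER_CUBIC))
```

```text
(no output)
```

View pics/c1.png

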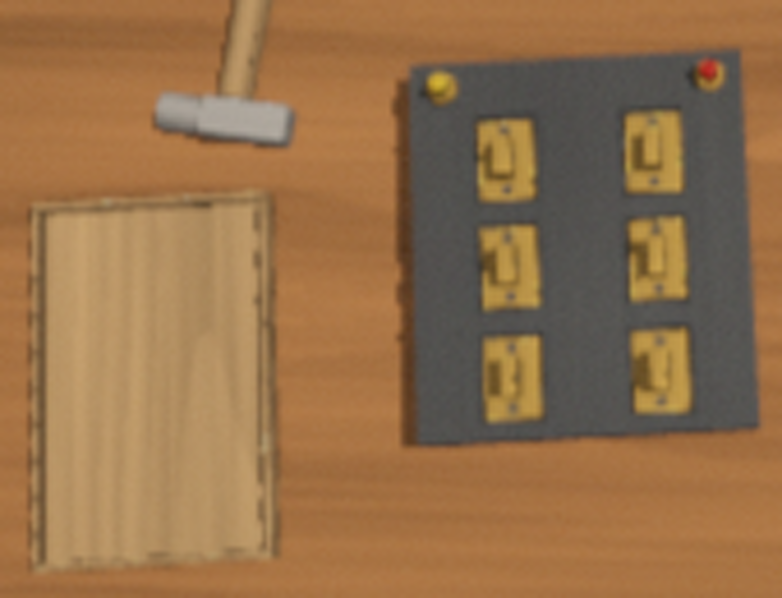

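View pics/c2.png

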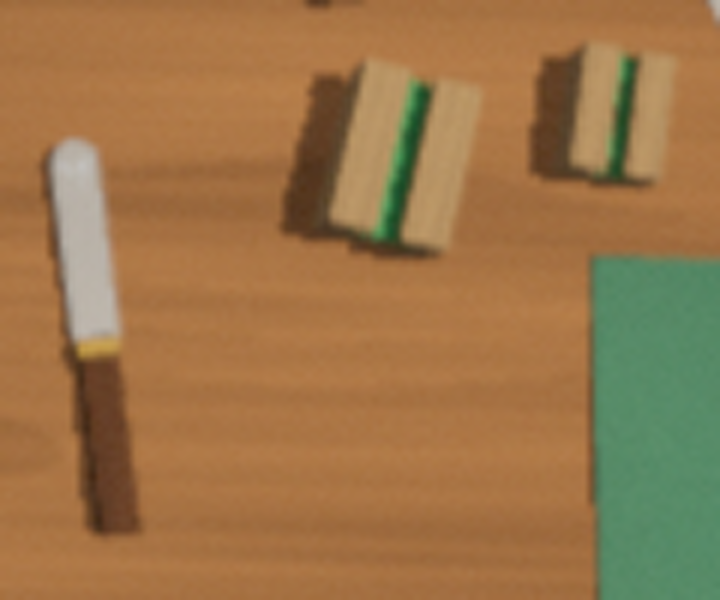

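The crops show the mould corners (411,66) (740,49) (758,426) (415,444) with red pin (709,69) and yellow pin (438,85). The tray corners are (32,203) (270,190) (273,556) (35,569). The blade nose is at (72,137) with its handle end at (119,533), and the holder's top corners are about (367,60) (482,85) (448,250) (330,222).

```bash
cat >> h.py <<'E'
def topcam():
    return dict(K=np.array([[429.83073185,0,250.70317009],[0,429.83073185,197.90440665],[0,0,1]]),xyz=np.array([0.38913584,-0.07645141,1.31910782]),attitude=[0.71488753,-0.69417954,0.06115333,-0.05754001])
def wcam(c,s):  # wrist calibration in world
    Rt=R.from_quat(s['eef_rot']).as_matrix(); M=np.array(c['mount'])
    return dict(K=c['K'],xyz=np.array(s['ee_pos'])+Rt@M[:3,3],attitude=R.from_matrix(Rt@M[:3,:3]).as_quat())
def ray(c,p,z):
    p=np.atleast_2d(p).astype(float); d=np.c_[p,np.ones(len(p))]@np.linalg.inv(c['K']).T
    d=R.from_quat(c['attitude']).apply(d); t=(z-c['xyz'][2])/d[:,2]
    return c['xyz']+t[:,None]*d
def fit(model,pts): # 2D rigid fit -> x,y,yaw(deg),resid mm
    m=np.array(model,float);p=np.array(pts)[:,:2]; mc,pc=m.mean(0),p.mean(0)
    a=((m-mc)[:,0]+1j*(m-mc)[:,1]); b=((p-pc)[:,0]+1j*(p-pc)[:,1])
    th=np.angle(np.sum(b*a.conj())); Q=np.array([[np.cos(th),-np.sin(th)],[np.sin(th),np.cos(th)]])
    t=pc-Q@mc; return np.r_[t,np.degrees(th)].round(4), ((p-(m@Q.T+t))*1000).round(1).tolist()
E
python3 - <<'E'
from h import *
c=topcam()
A=lambda P,f,o:(np.array(P)+.5)/f-.5+np.array(o)
print('att down',R.from_quat(c['attitude']).as_matrix()[:,2])
P=lambda q,z,f,o:ray(c,A(q,f,o),z)
o1,o2=(85,160),(285,180)
m=P([(411,66),(740,49),(758,426),(415,444)],.04,4.6,o1)
pn=P([(438,85),(709,69)],.064,4.6,o1)
print(fit([(125,110),(125,-110),(-125,-110),(-125,110),(107,88),(107,-88)]*np.array(.001),np.r_[m,pn]))
t=P([(32,203),(270,190),(273,556),(35,569)],.022,4.6,o1)
print(fit(np.array([(120,77.5),(120,-77.5),(-120,-77.5),(-120,77.5)])*.001,t))
b=np.r_[P([(72,137)],.008,6,o2),P([(119,533)],.012,6,o2)]
print(fit([(.102,0),(-.1,0)],b))
h=P([(367,60),(482,85),(448,250),(330,222)],.042,6,o2)
print(h.round(3).tolist(),fit(np.array([(85,30),(85,-30),(0,-30),(0,30)])*.001,h))
L=P([(500,160),(655,150),(505,268),(655,257),(508,380),(657,370)],.061,4.6,o1);print(L.round(3).tolist())
print('mallet',P([(165,113),(290,118),(245,0)],.01,4.6,o1).round(3).tolist())
print('glue,spool',ray(c,[(288,146)],.1).round(3),ray(c,[(229,134)],.07).round(3))
E
```

```text
att down [ 0.1673217  -0.00263351 -0.98589883]
(array([0.5579, 0.0378, 4.4683]), [[-0.8, -1.5], [0.2, 0.7], [1.6, 1.0], [0.9, 0.9], [-2.0, -0.7], [0.2, -0.4]])
(array([0.4646, 0.3151, 4.9923]), [[-0.7, 1.2], [-0.8, -1.0], [0.3, 1.2], [1.2, -1.4]])
(array([ 0.5004, -0.2349,  7.1801]), [[0.1, 0.0], [-0.1, -0.0]])
[[0.64, -0.367, 0.042], [0.629, -0.425, 0.042], [0.545, -0.407, 0.042], [0.557, -0.348, 0.042]] (array([  0.5512,  -0.3775, -12.209 ]), [[-0.6, -0.7], [1.0, -0.0], [-0.1, 0.3], [-0.4, 0.5]])
[[0.608, 0.091, 0.061], [0.618, -0.009, 0.061], [0.538, 0.084, 0.061], [0.548, -0.011, 0.061], [0.467, 0.079, 0.061], [0.476, -0.016, 0.061]]
mallet [[0.642, 0.325, 0.01], [0.641, 0.24, 0.01], [0.722, 0.277, 0.01]]
glue,spool [[ 0.754 -0.185  0.1  ]] [[ 0.795 -0.009  0.07 ]]
```

```bash
cat >> h.py <<'E'
def yaw(s): # world angle of tool x, deg
    v=R.from_quat(s['eef_rot']).as_matrix()[:,0]; return np.degrees(np.arctan2(v[1],v[0]))
def rel(p,yd,xy):
    th=np.radians(yd); return np.array(p)+np.array([[np.cos(th),-np.sin(th)],[np.sin(th),np.cos(th)]])@np.array(xy)
def plan(wps): # wps: (x,y,z,toolx_yaw); prints tool-frame scaled totals per segment (yaw turned first)
    s=read_state(); p=np.array(s['ee_pos']); y=yaw(s)
    print('at',p.round(4),round(y,2),'w',round(s['width'],4),'t',round(s['time'],1))
    for w in wps:
        dy=(w[3]-y+180)%360-180; a=np.radians(w[3]); d=np.array(w[:3])-p
        tx=np.array([np.cos(a),np.sin(a),0]); ty=np.array([np.sin(a),-np.cos(a),0])
        v=np.array([d@tx,d@ty,-d[2]])/.2
        print('->',np.round(w,4),'shift',v.round(3),'turn',round(-dy/90,3),'rows>=',round(max(np.linalg.norm(v)/.25,abs(dy)/8.59),1))
        p=np.array(w[:3]);y=w[3]
M=(.5579,.0378);MY=4.5;T=(.4646,.3151);TY=5.0;YT=184.7
PICK=[rel(M,MY,(x/1000,v/1000)) for v in (48,-48) for x in (59,-13,-85)]
DROP=[rel(T,TY,(x/1000,v/1000)) for v in (36,-36) for x in (74,0,-74)]
E
python3 -c "
from h import *
plan([(*PICK[0],.12,YT)])
for i in range(6): print(PICK[i].round(3),DROP[i].round(3))"
```

```text
at [0.1447 0.6077 0.222 ] 166.61 w 0.0872 t 0.1
-> [6.130e-01 9.030e-02 1.200e-01 1.847e+02] shift [-2.121 -2.77   0.51 ] turn -0.201 rows>= 14.1
[0.613 0.09 ] [0.535 0.357]
[0.541 0.085] [0.461 0.351]
[0.469 0.079] [0.388 0.345]
[ 0.62  -0.005] [0.541 0.286]
[ 0.549 -0.011] [0.468 0.279]
[ 0.477 -0.017] [0.394 0.273]
```

```bash
python3 -m crank '0 0 0 -0.067 0.4; 0 0 0 -0.067 0.4; 0 0 0 -0.067 0.4; -0.1 -0.13 0.02 0 0.4; -0.118 -0.154 0.02 0 0.4; -0.118 -0.154 0.02 0 0.4; -0.118 -0.154 0.02 0 0.4; -0.118 -0.154 0.02 0 0.4; -0.118 -0.154 0.02 0 0.4; -0.118 -0.154 0.02 0 0.4' 25; python3 -m crank '-0.118 -0.154 0.03 0 0.4; -0.118 -0.154 0.03 0 0.4; -0.118 -0.154 0.03 0 0.4; -0.118 -0.154 0.03 0 0.4; -0.118 -0.154 0.03 0 0.4; -0.118 -0.154 0.03 0 0.4; -0.118 -0.154 0.03 0 0.4; -0.118 -0.154 0.03 0 0.4; -0.118 -0.154 0 0 0.4; 0 0 0 0 0.4'
python3 - <<'E'
from h import *
plan([(*PICK[0],.12,YT)])
s,c=snap('wrist','w1.png'); k=wcam(c,s); print(k['xyz'])
Ri=R.from_quat(k['attitude']).as_matrix().T
for i in range(6):
    q=k['K']@Ri@(np.r_[PICK[i],.061]-k['xyz']); print(i,(q[:2]/q[2]).round(0),q[2].round(3))
E
```

```text
time: 1.15
ee_pos: [0.3239, 0.4097, 0.1943]
eef_rot: [-0.041, 0.999, -0.0, -0.0]
ft_force: [0.4, 0.2, -0.2]
width: 0.0608
grip_force: 0.0
time: 2.15
ee_pos: [0.5601, 0.1464, 0.1462]
eef_rot: [-0.037, 0.999, -0.001, 0.0]
ft_force: [0.0, -0.3, 0.1]
width: 0.0607
grip_force: 0.0
at [0.5601 0.1464 0.1462] -175.72 w 0.0607 t 2.1
-> [6.130e-01 9.030e-02 1.200e-01 1.847e+02] shift [-0.24  -0.301  0.131] turn -0.005 rows>= 1.6
[0.49088452 0.14225624 0.30802932]
0 [192. 238.] 0.269
1 [187. 167.] 0.251
2 [181.  85.] 0.232
3 [ 95. 239.] 0.269
4 [ 84. 168.] 0.251
5 [70. 85.] 0.233
```

View pics/w1.png

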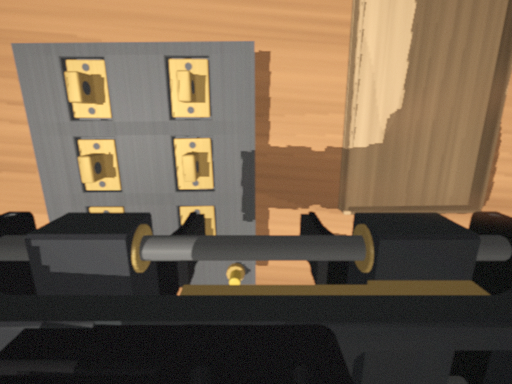

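The wrist view shows tab tops at (189,168) and (183,85), within 2 px of the predictions, so I'll pick the first lug.

```bash
python3 -m crank '-0.12 -0.15 0.065 -0.005 0.4; -0.12 -0.15 0.066 0 0.4; 0 0 0 0 0.4; 0 0 0 0 0.4'; python3 -c "
from h import *
plan([(*PICK[0],.043,YT),(*PICK[0],.11,YT),(*DROP[0],.11,YT),(*DROP[0],.017,YT),(*DROP[0],.11,YT),(*PICK[1],.11,YT)])"
```

```text
time: 2.6
ee_pos: [0.6099, 0.097, 0.1196]
eef_rot: [-0.045, 0.999, 0.0, -0.001]
ft_force: [-0.5, 0.5, 0.1]
width: 0.0611
grip_force: 0.0
at [0.6099 0.097  0.1196] -174.87 w 0.0611 t 2.6
-> [6.130e-01 9.030e-02 4.300e-02 1.847e+02] shift [-0.012 -0.035  0.383] turn 0.005 rows>= 1.5
-> [6.130e-01 9.030e-02 1.100e-01 1.847e+02] shift [ 0.     0.    -0.335] turn -0.0 rows>= 1.3
-> [5.352e-01 3.574e-01 1.100e-01 1.847e+02] shift [ 0.278  1.363 -0.   ] turn -0.0 rows>= 5.6
-> [5.352e-01 3.574e-01 1.700e-02 1.847e+02] shift [0.    0.    0.465] turn -0.0 rows>= 1.9
-> [5.352e-01 3.574e-01 1.100e-01 1.847e+02] shift [ 0.     0.    -0.465] turn -0.0 rows>= 1.9
-> [5.412e-01 8.460e-02 1.100e-01 1.847e+02] shift [ 0.082 -1.362 -0.   ] turn -0.0 rows>= 5.5
```

```bash
python3 -m crank '-0.012 -0.035 0.1 0 0.4; 0 0 0.14 0 0.4; 0 0 0 0 0.4; 0 0 0 0 0.4' ; python3 -c "
from h import *
plan([(*PICK[0],.043,YT)])"
```

```text
time: 3.0
ee_pos: [0.6129, 0.0916, 0.073]
eef_rot: [-0.046, 0.999, 0.0, -0.0]
ft_force: [-0.7, 0.1, 1.5]
width: 0.0612
grip_force: 0.0
at [0.6129 0.0916 0.073 ] -174.74 w 0.0612 t 3.0
-> [6.130e-01 9.030e-02 4.300e-02 1.847e+02] shift [ 0.    -0.006  0.15 ] turn 0.006 rows>= 0.6
```

```bash
python3 -m crank '0 -0.006 0.08 0.006 0.4; 0 0 0.07 0 0.4; 0 0 0 0 0.4; 0 0 0 0 0.4; 0 0 0 0 -1; 0 0 0 0 -1; 0 0 0 0 -1; 0 0 0 0 -1; 0 0 0 0 -1' 25; python3 -c "
from h import *
plan([(*PICK[0],.043,YT)])"
```

```text
time: 3.9
ee_pos: [0.6136, 0.0887, 0.0424]
eef_rot: [-0.04, 0.999, 0.0, 0.0]
ft_force: [0.1, -0.3, 0.1]
width: 0.0289
grip_force: 0.0
at [0.6136 0.0887 0.0424] -175.4 w 0.0289 t 3.9
-> [6.130e-01 9.030e-02 4.300e-02 1.847e+02] shift [ 0.002  0.008 -0.003] turn -0.001 rows>= 0.0
```

```bash
python3 -m crank '0 0 0 0 -1; 0 0 0 0 -1; 0 0 0 0 -1; 0 0 0 0 -1; 0 0 -0.1 0 -1; 0 0 -0.13 0 -1; 0 0 -0.11 0 -1; 0 0 0 0 -1' && python3 -m crank '0.02 0.11 0 0 -1; 0.034 0.155 0 0 -1; 0.034 0.155 0 0 -1; 0.034 0.155 0 0 -1; 0.034 0.155 0 0 -1; 0.034 0.155 0 0 -1; 0.034 0.155 0 0 -1; 0.034 0.155 0 0 -1; 0.02 0.155 0 0 -1; 0 0 0 0 -1'; python3 -c "
from h import *
plan([(*DROP[0],.017,YT)])"
```

```text
time: 4.7
ee_pos: [0.6154, 0.0887, 0.1134]
eef_rot: [-0.04, 0.999, 0.001, 0.002]
ft_force: [0.7, -0.4, -1.0]
width: 0.012
grip_force: 25.0
time: 5.7
ee_pos: [0.5333, 0.3588, 0.1087]
eef_rot: [-0.044, 0.999, 0.001, -0.001]
ft_force: [-0.1, 0.7, -1.1]
width: 0.0115
grip_force: 25.0
at [0.5333 0.3588 0.1087] -175.0 w 0.0115 t 5.7
-> [5.352e-01 3.574e-01 1.700e-02 1.847e+02] shift [-0.009 -0.008  0.459] turn 0.003 rows>= 1.8
```

```bash
python3 -m crank '-0.009 -0.008 0.15 0 -1; 0 0 0.15 0 -1; 0 0 0.1 0 -1; 0 0 0.05 0 -1; 0 0 0 0 -1; 0 0 0 0 -1'; python3 -c "
from h import *
plan([(*DROP[0],.017,YT)])"
```

```text
time: 6.3
ee_pos: [0.5389, 0.3519, 0.021]
eef_rot: [-0.04, 0.999, 0.0, 0.0]
ft_force: [-0.7, 0.2, -0.8]
width: 0.0118
grip_force: 25.0
at [0.5389 0.3519 0.021 ] -175.41 w 0.0118 t 6.3
-> [5.352e-01 3.574e-01 1.700e-02 1.847e+02] shift [0.016 0.029 0.02 ] turn -0.001 rows>= 0.2
```

```bash
python3 -m crank '0.016 0.029 0 0 -1; 0 0 0.02 0 -1; 0 0 0 0 -1; 0 0 0 0 -1; 0 0 0 0 -0.3; 0 0 0 0 -0.3; 0 0 0 0 -0.3; 0 0 0 0 -0.3' && python3 -m crank '0 0 -0.1 0 -0.3; 0 0 -0.2 0 -0.3; 0 0 -0.16 0 -0.1; 0.01 -0.13 0 0 0; 0.01 -0.17 0 0 0; 0.01 -0.17 0 0 0; 0.01 -0.17 0 0 0; 0.01 -0.17 0 0 0; 0.01 -0.17 0 0 0; 0.01 -0.17 0 0 0' && python3 -m crank '0.01 -0.17 0 0 0; 0 0 0 0 0; 0 0 0 0 0; 0 0 0 0 0'; python3 -c "
from h import *
plan([(*PICK[1],.043,YT),(*PICK[1],.11,YT),(*DROP[1],.11,YT),(*PICK[2],.11,YT),(*DROP[2],.11,YT)])
s,c=snap('top','t1.png')
cv2.imwrite('pics/c3.png',cv2.resize(c['img'][160:290,85:255],None,fx=4.6,fy=4.6,interpolation=cv2.INTER_CUBIC))"
```

```text
time: 7.1
ee_pos: [0.5348, 0.3574, 0.0165]
eef_rot: [-0.04, 0.999, 0.0, 0.0]
ft_force: [-0.8, -0.5, -0.1]
width: 0.0286
grip_force: 0.0
time: 8.1
ee_pos: [0.5392, 0.1256, 0.1086]
eef_rot: [-0.04, 0.999, 0.0, 0.0]
ft_force: [0.8, -0.6, 0.1]
width: 0.0436
grip_force: 0.0
time: 8.5
ee_pos: [0.5399, 0.0942, 0.1084]
eef_rot: [-0.041, 0.999, 0.0, 0.0]
ft_force: [1.3, 0.0, -0.7]
width: 0.0432
grip_force: 0.0
at [0.5399 0.0942 0.1084] -175.32 w 0.0432 t 8.5
-> [5.412e-01 8.460e-02 4.300e-02 1.847e+02] shift [-0.002 -0.048  0.327] turn -0.0 rows>= 1.3
-> [5.412e-01 8.460e-02 1.100e-01 1.847e+02] shift [ 0.     0.    -0.335] turn -0.0 rows>= 1.3
-> [4.615e-01 3.510e-01 1.100e-01 1.847e+02] shift [ 0.288  1.36  -0.   ] turn -0.0 rows>= 5.6
-> [4.694e-01 7.900e-02 1.100e-01 1.847e+02] shift [ 0.072 -1.359 -0.   ] turn -0.0 rows>= 5.4
-> [3.877e-01 3.445e-01 1.100e-01 1.847e+02] shift [ 0.298  1.357 -0.   ] turn -0.0 rows>= 5.6
```

View pics/c3.png

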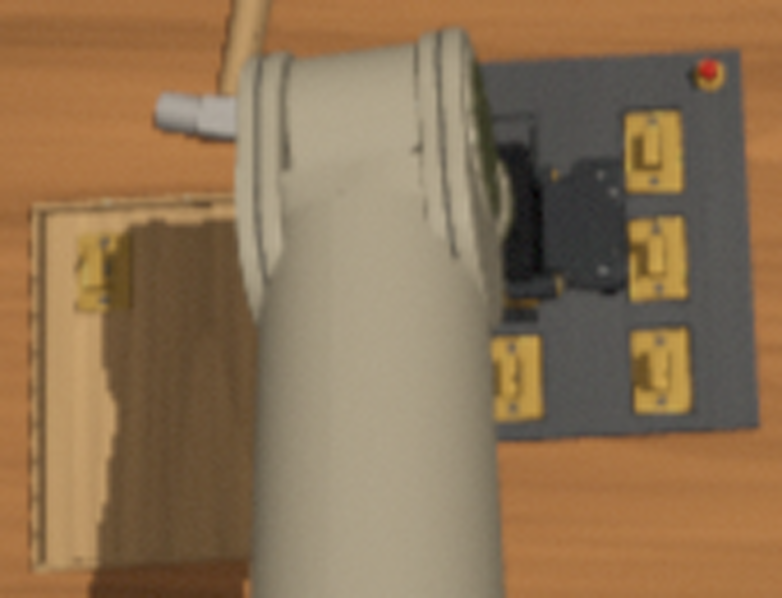

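The crop shows the first lug standing in the tray at (102,272), with the other visible lugs still in place. On to the next one.

```bash
python3 -m crank '0 -0.048 0.05 0 0; 0 0 0.13 0 0; 0 0 0.1 0 0; 0 0 0.045 0 0; 0 0 0 0 -1; 0 0 0 0 -1; 0 0 0 0 -1; 0 0 0 0 -1; 0 0 0 0 -1; 0 0 0 0 -1' && python3 -m crank '0 0 0 0 -1; 0 0 0 0 -1; 0 0 -0.1 0 -1; 0 0 -0.13 0 -1; 0 0 -0.11 0 -1; 0.022 0.11 0 0 -1; 0.036 0.155 0 0 -1; 0.036 0.155 0 0 -1; 0.036 0.155 0 0 -1; 0.036 0.155 0 0 -1' && python3 -m crank '0.036 0.155 0 0 -1; 0.036 0.155 0 0 -1; 0.03 0.155 0 0 -1; 0.02 0.155 0 0 -1; 0 0 0 0 -1; 0 0 0 0 -1; 0 0 0 0 -1; 0 0 0 0 -1'; python3 -c "
from h import *
plan([(*DROP[1],.017,YT)])"
```

```text
time: 9.55
ee_pos: [0.541, 0.0836, 0.0437]
eef_rot: [-0.04, 0.999, 0.0, 0.0]
ft_force: [-0.0, 0.6, 2.3]
width: 0.0117
grip_force: 25.0
time: 10.55
ee_pos: [0.4951, 0.2271, 0.1109]
eef_rot: [-0.04, 0.999, -0.0, -0.0]
ft_force: [0.5, 0.0, -1.6]
width: 0.0118
grip_force: 25.0
time: 11.35
ee_pos: [0.4622, 0.3466, 0.1113]
eef_rot: [-0.039, 0.999, -0.0, -0.0]
ft_force: [-0.7, 0.6, -1.5]
width: 0.0118
grip_force: 25.0
at [0.4622 0.3466 0.1113] -175.51 w 0.0118 t 11.3
-> [4.615e-01 3.510e-01 1.700e-02 1.847e+02] shift [0.002 0.022 0.471] turn -0.002 rows>= 1.9
```

```bash
python3 -m crank '0 0.022 0.1 0 -1; 0 0 0.16 0 -1; 0 0 0.13 0 -1; 0 0 0.07 0 -1; 0 0 0 0 -1; 0 0 0 0 -1; 0 0 0.008 0 -1; 0 0 0 0 -0.3; 0 0 0 0 -0.3; 0 0 0 0 -0.3' && python3 -m crank '0 0 0 0 -0.3; 0 0 -0.1 0 -0.3; 0 0 -0.2 0 -0.3; 0 0 -0.16 0 -0.1; 0.008 -0.14 0 0 0; 0.01 -0.17 0 0 0; 0.01 -0.17 0 0 0; 0.01 -0.17 0 0 0; 0.01 -0.17 0 0 0; 0.01 -0.17 0 0 0' && python3 -m crank '0.01 -0.17 0 0 0; 0.008 -0.19 0 0 0; 0 0 0 0 0; 0 0 0 0 0; 0 0 0 0 0'; python3 -c "
from h import *
plan([(*PICK[2],.043,YT)])
s,c=snap('wrist','w2.png')"
```

```text
time: 12.35
ee_pos: [0.4615, 0.3525, 0.0182]
eef_rot: [-0.04, 0.999, 0.0, 0.0]
ft_force: [0.5, 0.7, 0.4]
width: 0.0267
grip_force: 0.0
time: 13.35
ee_pos: [0.4656, 0.1527, 0.1099]
eef_rot: [-0.04, 0.999, 0.0, 0.0]
ft_force: [0.2, -0.9, -0.3]
width: 0.0434
grip_force: 0.0
time: 13.85
ee_pos: [0.4678, 0.083, 0.1098]
eef_rot: [-0.041, 0.999, 0.0, 0.0]
ft_force: [-0.4, -0.5, 0.9]
width: 0.0439
grip_force: 0.0
at [0.4678 0.083  0.1098] -175.32 w 0.0439 t 13.8
-> [4.694e-01 7.900e-02 4.300e-02 1.847e+02] shift [-0.006 -0.021  0.334] turn -0.0 rows>= 1.3
```

View pics/w2.png

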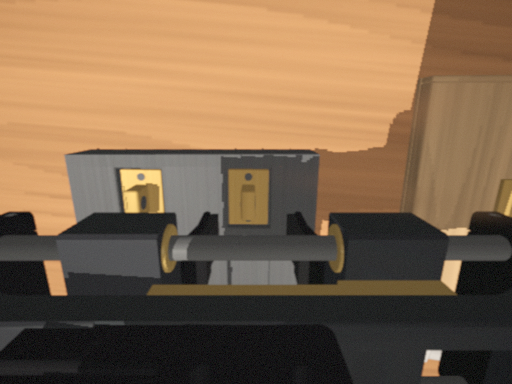

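The wrist view shows the third lug in its cavity at (248,200), centred between the fingers.

```bash
python3 -m crank '-0.006 -0.021 0.05 0 0; 0 0 0.13 0 0; 0 0 0.1 0 0; 0 0 0.054 0 0; 0 0 0 0 -1; 0 0 0 0 -1; 0 0 0 0 -1; 0 0 0 0 -1; 0 0 0 0 -1; 0 0 0 0 -1' && python3 -m crank '0 0 0 0 -1; 0 0 0 0 -1; 0 0 -0.1 0 -1; 0 0 -0.13 0 -1; 0 0 -0.11 0 -1; 0.022 0.11 0 0 -1; 0.036 0.155 0 0 -1; 0.036 0.155 0 0 -1; 0.036 0.155 0 0 -1; 0.036 0.155 0 0 -1' && python3 -m crank '0.036 0.155 0 0 -1; 0.036 0.155 0 0 -1; 0.03 0.155 0 0 -1; 0.03 0.155 0 0 -1; 0 0 0 0 -1; 0 0 0 0 -1; 0 0 0 0 -1; 0 0 0 0 -1'; python3 -c "
from h import *
plan([(*DROP[2],.018,YT),(*DROP[2],.11,YT),(*PICK[3],.11,YT)])"
```

```text
time: 14.9
ee_pos: [0.4695, 0.078, 0.0432]
eef_rot: [-0.04, 0.999, 0.0, 0.0]
ft_force: [0.2, 0.7, 1.1]
width: 0.0119
grip_force: 25.0
time: 15.9
ee_pos: [0.4238, 0.2215, 0.1107]
eef_rot: [-0.04, 0.999, -0.0, -0.0]
ft_force: [0.1, 0.2, -1.2]
width: 0.0118
grip_force: 25.0
time: 16.7
ee_pos: [0.3888, 0.341, 0.1109]
eef_rot: [-0.039, 0.999, -0.0, -0.0]
ft_force: [0.1, -0.4, -2.2]
width: 0.0117
grip_force: 25.0
at [0.3888 0.341  0.1109] -175.5 w 0.0117 t 16.7
-> [3.877e-01 3.445e-01 1.800e-02 1.847e+02] shift [0.004 0.018 0.464] turn -0.002 rows>= 1.9
-> [3.877e-01 3.445e-01 1.100e-01 1.847e+02] shift [ 0.    0.   -0.46] turn -0.0 rows>= 1.8
-> [ 6.205e-01 -5.400e-03  1.100e-01  1.847e+02] shift [-1.016 -1.839 -0.   ] turn -0.0 rows>= 8.4
```

```bash
python3 -m crank '0.004 0.018 0.1 0 -1; 0 0 0.16 0 -1; 0 0 0.13 0 -1; 0 0 0.07 0 -1; 0 0 0 0 -1; 0 0 0 0 -1; 0 0 0.004 0 -1; 0 0 0 0 -0.3; 0 0 0 0 -0.3; 0 0 0 0 -0.3' && python3 -m crank '0 0 0 0 -0.3; 0 0 -0.1 0 -0.3; 0 0 -0.2 0 -0.3; 0 0 -0.16 0 -0.1; -0.07 -0.13 0 0 0; -0.085 -0.155 0 0 0; -0.085 -0.155 0 0 0; -0.085 -0.155 0 0 0; -0.085 -0.155 0 0 0; -0.085 -0.155 0 0 0' && python3 -m crank '-0.085 -0.155 0 0 0; -0.085 -0.155 0 0 0; -0.085 -0.155 0 0 0; -0.085 -0.155 0 0 0; -0.085 -0.155 0 0 0; -0.085 -0.155 0 0 0; 0 0 0 0 0; 0 0 0 0 0; 0 0 0 0 0'; python3 -c "
from h import *
plan([(*PICK[3],.043,YT)])"
```

```text
time: 17.7
ee_pos: [0.3874, 0.346, 0.0187]
eef_rot: [-0.04, 0.999, 0.0, 0.0]
ft_force: [-0.8, 0.3, -0.0]
width: 0.027
grip_force: 0.0
time: 18.7
ee_pos: [0.5011, 0.172, 0.1103]
eef_rot: [-0.04, 0.999, 0.0, 0.0]
ft_force: [1.2, -0.3, 0.7]
width: 0.0438
grip_force: 0.0
time: 19.6
ee_pos: [0.6167, -0.0028, 0.11]
eef_rot: [-0.041, 0.999, 0.0, -0.0]
ft_force: [-0.5, 0.6, 1.3]
width: 0.0433
grip_force: 0.0
at [ 0.6167 -0.0028  0.11  ] -175.32 w 0.0433 t 19.6
-> [ 6.205e-01 -5.400e-03  4.300e-02  1.847e+02] shift [-0.018 -0.015  0.335] turn -0.0 rows>= 1.3
```

```bash
python3 -m crank '-0.018 -0.015 0.05 0 0; 0 0 0.13 0 0; 0 0 0.1 0 0; 0 0 0.054 0 0; 0 0 0 0 -1; 0 0 0 0 -1; 0 0 0 0 -1; 0 0 0 0 -1; 0 0 0 0 -1; 0 0 0 0 -1' && python3 -m crank '0 0 0 0 -1; 0 0 0 0 -1; 0 0 -0.1 0 -1; 0 0 -0.13 0 -1; 0 0 -0.11 0 -1; 0.022 0.11 0 0 -1; 0.03 0.155 0 0 -1; 0.03 0.155 0 0 -1; 0.03 0.155 0 0 -1; 0.03 0.155 0 0 -1' && python3 -m crank '0.03 0.155 0 0 -1; 0.03 0.155 0 0 -1; 0.03 0.155 0 0 -1; 0.03 0.155 0 0 -1; 0.02 0.13 0 0 -1; 0 0 0 0 -1; 0 0 0 0 -1; 0 0 0 0 -1; 0 0 0 0 -1'; python3 -c "
from h import *
plan([(*DROP[3],.018,YT),(*DROP[3],.11,YT),(*PICK[4],.11,YT),(*DROP[4],.11,YT)])"
```

```text
time: 20.6
ee_pos: [0.621, -0.0065, 0.0436]
eef_rot: [-0.04, 0.999, 0.0, 0.0]
ft_force: [-0.4, 0.2, 1.3]
width: 0.0116
grip_force: 25.0
time: 21.6
ee_pos: [0.58, 0.1376, 0.1109]
eef_rot: [-0.04, 0.999, -0.0, -0.0]
ft_force: [0.6, -0.7, -1.2]
width: 0.012
grip_force: 25.0
time: 22.5
ee_pos: [0.5414, 0.2824, 0.1113]
eef_rot: [-0.039, 0.999, -0.0, 0.0]
ft_force: [0.1, 0.9, -1.8]
width: 0.0119
grip_force: 25.0
at [0.5414 0.2824 0.1113] -175.51 w 0.0119 t 22.5
-> [5.415e-01 2.857e-01 1.800e-02 1.847e+02] shift [-0.002  0.016  0.466] turn -0.002 rows>= 1.9
-> [5.415e-01 2.857e-01 1.100e-01 1.847e+02] shift [ 0.    0.   -0.46] turn -0.0 rows>= 1.8
-> [ 5.487e-01 -1.110e-02  1.100e-01  1.847e+02] shift [ 0.085 -1.482 -0.   ] turn -0.0 rows>= 5.9
-> [4.677e-01 2.792e-01 1.100e-01 1.847e+02] shift [ 0.285  1.48  -0.   ] turn -0.0 rows>= 6.0
```

```bash
python3 -m crank '-0.002 0.016 0.1 0 -1; 0 0 0.16 0 -1; 0 0 0.13 0 -1; 0 0 0.07 0 -1; 0 0 0 0 -1; 0 0 0 0 -1; 0 0 0.004 0 -1; 0 0 0 0 -0.3; 0 0 0 0 -0.3; 0 0 0 0 -0.3' && python3 -m crank '0 0 0 0 -0.3; 0 0 -0.1 0 -0.3; 0 0 -0.2 0 -0.3; 0 0 -0.16 0 -0.1; 0.005 -0.13 0 0 0; 0.01 -0.17 0 0 0; 0.01 -0.17 0 0 0; 0.01 -0.17 0 0 0; 0.01 -0.17 0 0 0; 0.01 -0.17 0 0 0' && python3 -m crank '0.01 -0.17 0 0 0; 0.01 -0.17 0 0 0; 0.01 -0.17 0 0 0; 0 0 0 0 0; 0 0 0 0 0; 0 0 0 0 0'; python3 -c "
from h import *
plan([(*PICK[4],.043,YT)])"
```

```text
time: 23.5
ee_pos: [0.5413, 0.2873, 0.0191]
eef_rot: [-0.04, 0.999, 0.0, 0.0]
ft_force: [-0.4, -0.1, 0.7]
width: 0.0264
grip_force: 0.0
time: 24.5
ee_pos: [0.5457, 0.0894, 0.1107]
eef_rot: [-0.04, 0.999, 0.0, 0.0]
ft_force: [0.3, 0.2, 0.1]
width: 0.0436
grip_force: 0.0
time: 25.1
ee_pos: [0.548, -0.0101, 0.1105]
eef_rot: [-0.041, 0.999, 0.0, 0.0]
ft_force: [0.1, 0.0, -1.1]
width: 0.0434
grip_force: 0.0
at [ 0.548  -0.0101  0.1105] -175.32 w 0.0434 t 25.1
-> [ 5.487e-01 -1.110e-02  4.300e-02  1.847e+02] shift [-0.003 -0.005  0.338] turn -0.0 rows>= 1.4
```

```bash
python3 -m crank '-0.003 -0.005 0.05 0 0; 0 0 0.13 0 0; 0 0 0.1 0 0; 0 0 0.056 0 0; 0 0 0 0 -1; 0 0 0 0 -1; 0 0 0 0 -1; 0 0 0 0 -1; 0 0 0 0 -1; 0 0 0 0 -1' && python3 -m crank '0 0 0 0 -1; 0 0 0 0 -1; 0 0 -0.1 0 -1; 0 0 -0.13 0 -1; 0 0 -0.11 0 -1; 0.022 0.11 0 0 -1; 0.03 0.155 0 0 -1; 0.03 0.155 0 0 -1; 0.03 0.155 0 0 -1; 0.03 0.155 0 0 -1' && python3 -m crank '0.03 0.155 0 0 -1; 0.03 0.155 0 0 -1; 0.03 0.155 0 0 -1; 0.03 0.155 0 0 -1; 0.03 0.14 0 0 -1; 0 0 0 0 -1; 0 0 0 0 -1; 0 0 0 0 -1; 0 0 0 0 -1'; python3 -c "
from h import *
plan([(*DROP[4],.018,YT),(*DROP[4],.11,YT),(*PICK[5],.11,YT),(*DROP[5],.11,YT)])"
```

```text
time: 26.1
ee_pos: [0.5489, -0.0121, 0.0437]
eef_rot: [-0.04, 0.999, 0.0, 0.0]
ft_force: [-0.4, 0.2, 1.7]
width: 0.0118
grip_force: 25.0
time: 27.1
ee_pos: [0.5079, 0.1319, 0.1109]
eef_rot: [-0.04, 0.999, -0.0, -0.0]
ft_force: [0.3, 0.5, -2.0]
width: 0.0121
grip_force: 25.0
time: 28.0
ee_pos: [0.4669, 0.2789, 0.1113]
eef_rot: [-0.039, 0.999, -0.0, -0.0]
ft_force: [-0.4, -0.1, -1.5]
width: 0.0117
grip_force: 25.0
at [0.4669 0.2789 0.1113] -175.5 w 0.0117 t 28.0
-> [4.677e-01 2.792e-01 1.800e-02 1.847e+02] shift [-0.004  0.001  0.466] turn -0.002 rows>= 1.9
-> [4.677e-01 2.792e-01 1.100e-01 1.847e+02] shift [ 0.    0.   -0.46] turn -0.0 rows>= 1.8
-> [ 4.769e-01 -1.670e-02  1.100e-01  1.847e+02] shift [ 0.075 -1.479 -0.   ] turn -0.0 rows>= 5.9
-> [3.940e-01 2.728e-01 1.100e-01 1.847e+02] shift [ 0.295  1.477 -0.   ] turn -0.0 rows>= 6.0
```

```bash
python3 -m crank '-0.004 0.001 0.1 0 -1; 0 0 0.16 0 -1; 0 0 0.13 0 -1; 0 0 0.07 0 -1; 0 0 0 0 -1; 0 0 0 0 -1; 0 0 0.004 0 -1; 0 0 0 0 -0.3; 0 0 0 0 -0.3; 0 0 0 0 -0.3' && python3 -m crank '0 0 0 0 -0.3; 0 0 -0.1 0 -0.3; 0 0 -0.2 0 -0.3; 0 0 -0.16 0 -0.1; 0.005 -0.13 0 0 0; 0.01 -0.17 0 0 0; 0.01 -0.17 0 0 0; 0.01 -0.17 0 0 0; 0.01 -0.17 0 0 0; 0.01 -0.17 0 0 0' && python3 -m crank '0.01 -0.17 0 0 0; 0.01 -0.17 0 0 0; 0.005 -0.17 0 0 0; 0 0 0 0 0; 0 0 0 0 0; 0 0 0 0 0'; python3 -c "
from h import *
plan([(*PICK[5],.043,YT)])
s,c=snap('top','t2.png')
cv2.imwrite('pics/c4.png',cv2.resize(c['img'][160:290,85:335],None,fx=3.2,fy=3.2,interpolation=cv2.INTER_CUBIC))"
```

```text
time: 29.0
ee_pos: [0.4675, 0.2806, 0.0191]
eef_rot: [-0.04, 0.999, 0.0, 0.0]
ft_force: [0.8, 0.7, -0.8]
width: 0.0263
grip_force: 0.0
time: 30.0
ee_pos: [0.472, 0.0828, 0.1107]
eef_rot: [-0.04, 0.999, 0.0, 0.0]
ft_force: [0.7, -0.0, -0.4]
width: 0.0438
grip_force: 0.0
time: 30.6
ee_pos: [0.4753, -0.0168, 0.1105]
eef_rot: [-0.041, 0.999, 0.0, 0.0]
ft_force: [-0.4, 0.4, 0.6]
width: 0.0435
grip_force: 0.0
at [ 0.4753 -0.0168  0.1105] -175.32 w 0.0435 t 30.6
-> [ 4.769e-01 -1.670e-02  4.300e-02  1.847e+02] shift [-0.008 -0.     0.338] turn -0.0 rows>= 1.4
```

View pics/c4.png

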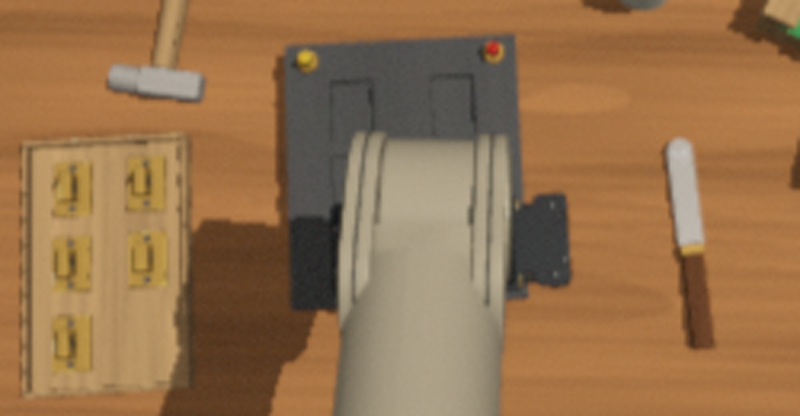

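Five lugs stand in the tray at (72,190) (72,265) (72,345) (145,183) (147,258), and the blade has not moved. Now the last lug.

```bash
python3 -m crank '-0.008 0 0.05 0 0; 0 0 0.13 0 0; 0 0 0.1 0 0; 0 0 0.056 0 0; 0 0 0 0 -1; 0 0 0 0 -1; 0 0 0 0 -1; 0 0 0 0 -1; 0 0 0 0 -1; 0 0 0 0 -1' && python3 -m crank '0 0 0 0 -1; 0 0 0 0 -1; 0 0 -0.1 0 -1; 0 0 -0.13 0 -1; 0 0 -0.11 0 -1; 0.022 0.11 0 0 -1; 0.03 0.155 0 0 -1; 0.03 0.155 0 0 -1; 0.03 0.155 0 0 -1; 0.03 0.155 0 0 -1' && python3 -m crank '0.03 0.155 0 0 -1; 0.03 0.155 0 0 -1; 0.03 0.155 0 0 -1; 0.03 0.155 0 0 -1; 0.03 0.14 0 0 -1; 0 0 0 0 -1; 0 0 0 0 -1; 0 0 0 0 -1; 0 0 0 0 -1'; python3 -c "
from h import *
plan([(*DROP[5],.018,YT),(*DROP[5],.11,YT)])"
```

```text
time: 31.65
ee_pos: [0.4771, -0.0176, 0.0437]
eef_rot: [-0.04, 0.999, 0.0, 0.0]
ft_force: [-0.5, 0.5, 3.9]
width: 0.0119
grip_force: 25.0
time: 32.65
ee_pos: [0.4361, 0.1263, 0.1111]
eef_rot: [-0.04, 0.999, -0.0, -0.0]
ft_force: [1.0, -0.7, -1.3]
width: 0.0119
grip_force: 25.0
time: 33.55
ee_pos: [0.3951, 0.2734, 0.1113]
eef_rot: [-0.039, 0.999, -0.0, -0.0]
ft_force: [-0.9, -0.1, -1.3]
width: 0.0117
grip_force: 25.0
at [0.3951 0.2734 0.1113] -175.5 w 0.0117 t 33.5
-> [3.940e-01 2.728e-01 1.800e-02 1.847e+02] shift [ 0.006 -0.002  0.466] turn -0.002 rows>= 1.9
-> [3.940e-01 2.728e-01 1.100e-01 1.847e+02] shift [ 0.    0.   -0.46] turn -0.0 rows>= 1.8
```

```bash
python3 -m crank '0.006 -0.002 0.1 0 -1; 0 0 0.16 0 -1; 0 0 0.13 0 -1; 0 0 0.07 0 -1; 0 0 0 0 -1; 0 0 0 0 -1; 0 0 0.004 0 -1; 0 0 0 0 -0.3; 0 0 0 0 -0.3; 0 0 0 0 -0.3' && python3 -m crank '0 0 0 0 -0.3; 0 0 -0.1 0 -0.3; 0 0 -0.2 0 -0.3; 0 0 -0.17 0 0.1; 0 0 -0.05 0 0.1; 0 0 0 0 0.1; 0 0 0 0 0.1'
cat >> h.py <<'E'
B=(.5004,-.2349);BY=7.18;G=-.025
E
python3 -c "
from h import *
g=rel(B,BY,(G,0)); plan([(*g,.12,180+BY),(*g,.004,180+BY)])"
```

```text
time: 34.55
ee_pos: [0.3938, 0.2742, 0.019]
eef_rot: [-0.04, 0.999, 0.0, 0.0]
ft_force: [0.5, 0.2, 0.8]
width: 0.0267
grip_force: 0.0
time: 35.25
ee_pos: [0.3931, 0.2737, 0.1216]
eef_rot: [-0.04, 0.999, -0.0, -0.0]
ft_force: [-0.5, 0.1, 0.4]
width: 0.0466
grip_force: 0.0
at [0.3931 0.2737 0.1216] -175.39 w 0.0466 t 35.2
-> [ 4.7560e-01 -2.3800e-01  1.2000e-01  1.8718e+02] shift [-0.089 -2.59   0.008] turn -0.029 rows>= 10.4
-> [ 4.7560e-01 -2.3800e-01  4.0000e-03  1.8718e+02] shift [0.   0.   0.58] turn -0.0 rows>= 2.3
```

```bash
python3 -m crank '-0.03 -0.12 0 -0.03 0.1; -0.03 -0.165 0 0 0.1; -0.03 -0.165 0 0 0.1; -0.03 -0.165 0 0 0.1; -0.03 -0.165 0 0 0.1; -0.03 -0.165 0 0 0.1; -0.03 -0.165 0 0 0.1; -0.03 -0.165 0 0 0.1; 0.019 -0.165 0 0 0.1; 0.019 -0.165 0 0 0.1' && python3 -m crank '0.019 -0.165 0 0 0.1; 0.019 -0.165 0 0 0.1; 0.019 -0.165 0 0 0.1; 0.019 -0.165 0 0 0.1; 0.019 -0.165 0 0 0.1; 0.019 -0.16 0 0 0.1; 0 0 0 0 0.1; 0 0 0 0 0.1; 0 0 0 0 0.1'; python3 -c "
from h import *
g=rel(B,BY,(G,0)); plan([(*g,.12,180+BY),(*g,.004,180+BY)])
s,c=snap('top','t3.png')
s,w=snap('wrist','w3.png')
cv2.imwrite('pics/c5.png',np.vstack([cv2.resize(c['img'][170:290,85:335],None,fx=2.4,fy=2.4),cv2.resize(w['img'][:300],None,fx=600/512,fy=300/300*.95)]))
k=wcam(w,s); Ri=R.from_quat(k['attitude']).as_matrix().T
for a,z in((-.1,.014),(0,.014),(.102,.009)):
    q=k['K']@Ri@(np.r_[rel(B,BY,(a,0)),z]-k['xyz']); print((q[:2]/q[2]).round(0))
"
```

```text
time: 36.25
ee_pos: [0.4724, -0.0412, 0.1208]
eef_rot: [-0.064, 0.998, -0.0, -0.001]
ft_force: [0.6, -0.8, -0.2]
width: 0.048
grip_force: 0.0
time: 37.15
ee_pos: [0.4755, -0.2367, 0.1215]
eef_rot: [-0.064, 0.998, 0.0, -0.001]
ft_force: [0.3, 0.6, -0.1]
width: 0.0476
grip_force: 0.0
at [ 0.4755 -0.2367  0.1215] -172.63 w 0.0476 t 37.1
-> [ 4.7560e-01 -2.3800e-01  1.2000e-01  1.8718e+02] shift [ 0.    -0.007  0.007] turn 0.002 rows>= 0.0
-> [ 4.7560e-01 -2.3800e-01  4.0000e-03  1.8718e+02] shift [0.   0.   0.58] turn -0.0 rows>= 2.3
[250. 110.]
[250. 208.]
[250. 290.]
```

View pics/c5.png

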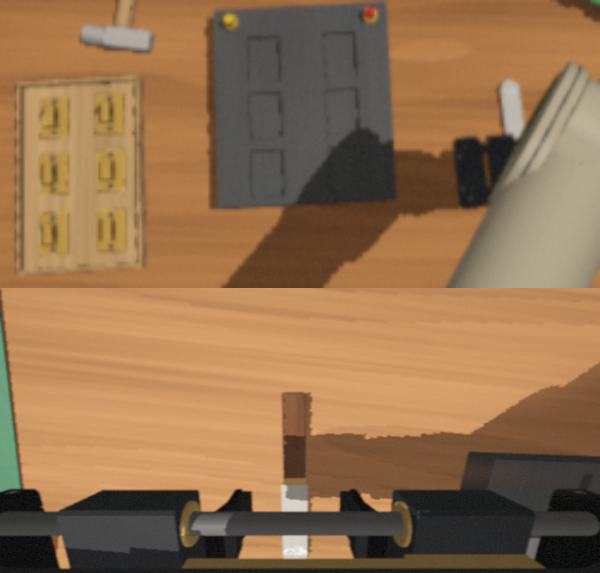

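The picture shows all six lugs in the tray, an empty mould, and the blade handle end at wrist pixel (252,110), as predicted. I'll grasp the handle.

```bash
python3 -m crank '0 -0.007 0.1 0.002 0.1; 0 0 0.15 0 0.1; 0 0 0.15 0 0.1; 0 0 0.1 0 0.1; 0 0 0.06 0 0.1; 0 0 0 0 0.1; 0 0 0 0 0.1'; python3 -c "
from h import *
g=rel(B,BY,(G,0)); plan([(*g,.004,180+BY)])"
```

```text
time: 37.95
ee_pos: [0.4764, -0.2393, 0.0112]
eef_rot: [-0.062, 0.998, -0.0, 0.0]
ft_force: [1.0, 0.1, -0.1]
width: 0.0476
grip_force: 0.0
at [ 0.4764 -0.2393  0.0112] -172.86 w 0.0476 t 38.0
-> [ 4.7560e-01 -2.3800e-01  4.0000e-03  1.8718e+02] shift [0.003 0.007 0.036] turn -0.0 rows>= 0.1
```

```bash
python3 -m crank '0.003 0.007 0.032 0 0.1; 0 0 0 0 0.1; 0 0 0 0 -1; 0 0 0 0 -1; 0 0 0 0 -1; 0 0 0 0 -1; 0 0 0 0 -1; 0 0 0 0 -1; 0 0 0 0 -1; 0 0 0 0 -1' 60; python3 -c "
from h import *
s=read_state();p=np.array(s['ee_pos']);y=yaw(s)
L=rel((0,0),-BY,p[:2]-np.array(B)); print('tcp in blade',L.round(4),'yaw',y)
RP=rel(M,MY,(.107,-.088));YP=rel(M,MY,(.107,.088));print(RP,YP)
# TCP so that nose point (.096-L0 ahead) sits on pin; keep yaw 187.2
f=lambda q:np.array(q)-rel((0,0),y-180,(.094-L[0],0))
plan([(p[0],p[1],.11,y),(*f(RP),.11,y),(*f(RP),.072,y),(*f(RP),.11,y),(*f(YP),.11,y)])"
```

```text
time: 38.95
ee_pos: [0.4753, -0.238, 0.0042]
eef_rot: [-0.062, 0.998, 0.0, 0.0]
ft_force: [-0.4, -0.1, 2.6]
width: 0.0193
grip_force: 60.0
tcp in blade [-0.0253  0.    ] yaw -172.87404804659113
[ 0.67147456 -0.0415336 ] [0.65766575 0.13392385]
at [ 0.4753 -0.238   0.0042] -172.87 w 0.0193 t 39.0
-> [ 4.75300e-01 -2.38000e-01  1.10000e-01 -1.72874e+02] shift [ 0.     0.    -0.529] turn -0.0 rows>= 2.1
-> [ 5.53100e-01 -5.63000e-02  1.10000e-01 -1.72874e+02] shift [-0.499  0.853 -0.   ] turn -0.0 rows>= 4.0
-> [ 5.53100e-01 -5.63000e-02  7.20000e-02 -1.72874e+02] shift [0.   0.   0.19] turn -0.0 rows>= 0.8
-> [ 5.53100e-01 -5.63000e-02  1.10000e-01 -1.72874e+02] shift [ 0.    0.   -0.19] turn -0.0 rows>= 0.8
-> [ 5.39300e-01  1.19100e-01  1.10000e-01 -1.72874e+02] shift [-0.04   0.879 -0.   ] turn -0.0 rows>= 3.5
```

```bash
python3 -m crank '0 0 -0.05 0 -1; 0 0 -0.12 0 -1; 0 0 -0.12 0 -1; 0 0 -0.12 0 -1; 0 0 -0.12 0 -1; -0.05 0.08 0 0 -1; -0.075 0.13 0 0 -1; -0.075 0.13 0 0 -1; -0.075 0.13 0 0 -1; -0.075 0.13 0 0 -1' 60 && python3 -m crank '-0.075 0.13 0 0 -1; -0.055 0.1 0 0 -1; -0.02 0.025 0 0 -1; 0 0 0 0 -1; 0 0 0 0 -1; 0 0 0 0 -1; 0 0 0 0 -1'; python3 -c "
from h import *
plan([(.5531,-.0563,.066,-172.874)])
s,c=snap('side','s2.png'); t,c2=snap('top','t4.png')
cv2.imwrite('pics/c6.png',np.hstack([cv2.resize(c['img'][120:300,150:350],(400,360)),cv2.resize(c2['img'][150:270,160:290],(390,360))]))"
```

```text
time: 39.95
ee_pos: [0.53, -0.1092, 0.1107]
eef_rot: [-0.062, 0.998, 0.0, 0.0]
ft_force: [-0.2, -0.8, -0.6]
width: 0.0193
grip_force: 60.0
time: 40.65
ee_pos: [0.5529, -0.0571, 0.1102]
eef_rot: [-0.061, 0.998, -0.0, 0.0]
ft_force: [-0.4, 0.6, -0.8]
width: 0.0192
grip_force: 60.0
at [ 0.5529 -0.0571  0.1102] -172.97 w 0.0192 t 40.6
-> [ 5.53100e-01 -5.63000e-02  6.60000e-02 -1.72874e+02] shift [-0.001  0.004  0.221] turn -0.001 rows>= 0.9
```

View pics/c6.png

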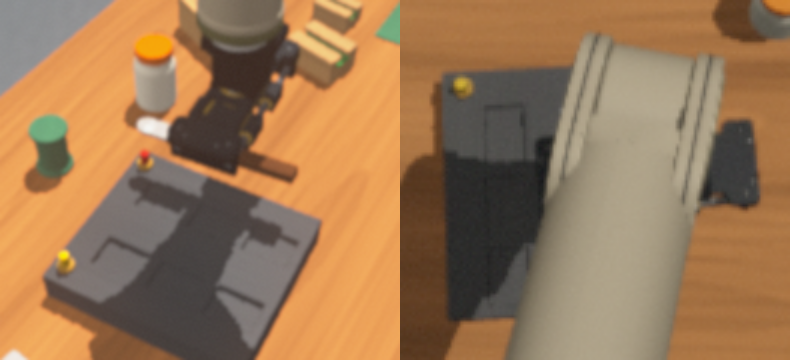

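The blade is held level, with its nose at (150,127) in the left half, above the red pin at (145,158). Pressing the red pin.

```bash
python3 -m crank '-0.001 0.004 0.08 0 -1; 0 0 0.1 0 -1; 0 0 0.04 0 -1; 0 0 0 0 -1; 0 0 0 0 -1; 0 0 0 0 -1' && python3 -m crank '0 0 0.016 0 -1; 0 0 0.016 0 -1; 0 0 0 0 -1; 0 0 0 0 -1; 0 0 0 0 -1; 0 0 0 0 -1'; python3 -c "
from h import *
plan([(.5531,-.0563,.0595,-172.874)]); s,c=snap('side','s3.png')
i=c['img'][140:230,190:290]; j=cv2.imread('pics/s2.png')[140:230,190:290]
cv2.imwrite('pics/c7.png',cv2.resize(np.hstack([j,i]),None,fx=4,fy=4,interpolation=cv2.INTER_CUBIC))"
```

```text
time: 41.35
ee_pos: [0.5539, -0.0552, 0.067]
eef_rot: [-0.062, 0.998, 0.0, 0.001]
ft_force: [0.4, -0.1, -1.0]
width: 0.0189
grip_force: 60.0
time: 41.95
ee_pos: [0.5536, -0.0551, 0.0599]
eef_rot: [-0.062, 0.998, 0.0, 0.0]
ft_force: [1.1, 0.7, 0.2]
width: 0.0189
grip_force: 60.0
at [ 0.5536 -0.0551  0.0599] -172.88 w 0.0189 t 42.0
-> [ 5.53100e-01 -5.63000e-02  5.95000e-02 -1.72874e+02] shift [ 0.003 -0.006  0.002] turn -0.0 rows>= 0.0
```

View pics/c7.png

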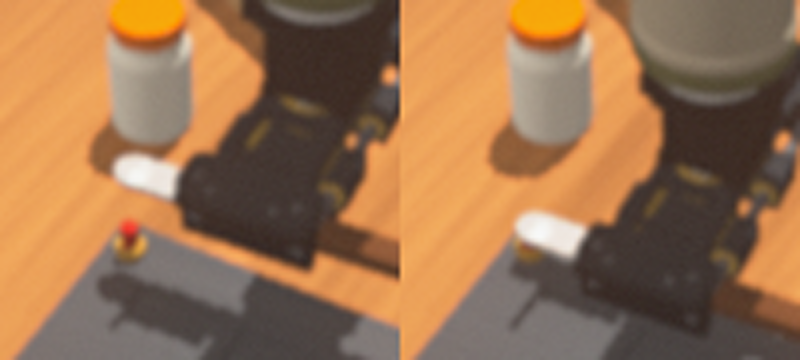

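The nose covers the red pin, but the force change is only about 1 N, so I'll press 2 mm further and read the force several times.

```bash
python3 -m crank '0 0 0.01 0 -1; 0 0 0 0 -1; 0 0 0 0 -1'; for i in 1 2 3; do python3 -m crank '0 0 0 0 -1' | grep -E "ft|ee_pos"; done
```

```text
time: 42.3
ee_pos: [0.5534, -0.0552, 0.0577]
eef_rot: [-0.062, 0.998, 0.0, 0.0]
ft_force: [1.7, -0.5, 1.7]
width: 0.0196
grip_force: 60.0
ee_pos: [0.5534, -0.0551, 0.0578]
ft_force: [0.3, -0.4, -0.0]
ee_pos: [0.5534, -0.0551, 0.0578]
ft_force: [1.1, -0.2, 0.9]
ee_pos: [0.5534, -0.0551, 0.0578]
ft_force: [1.8, 0.3, 0.6]
```

```bash
python3 -m crank '0 0 0.008 0 -1; 0 0 0.008 0 -1; 0 0 0 0 -1'; for i in 1 2 3 4 5; do python3 -m crank '0 0 0 0 -1' | grep -E "ft|ee_pos"; done
```

```text
time: 42.9
ee_pos: [0.5534, -0.0551, 0.0544]
eef_rot: [-0.062, 0.998, 0.0, 0.0]
ft_force: [0.3, 1.0, 3.5]
width: 0.0192
grip_force: 60.0
ee_pos: [0.5534, -0.0551, 0.0546]
ft_force: [1.2, 0.7, 3.2]
ee_pos: [0.5534, -0.0551, 0.0546]
ft_force: [0.6, -0.1, 2.4]
ee_pos: [0.5534, -0.0551, 0.0546]
ft_force: [1.2, -0.1, 1.7]
ee_pos: [0.5534, -0.0551, 0.0546]
ft_force: [0.5, 0.8, 1.8]
ee_pos: [0.5534, -0.0551, 0.0546]
ft_force: [1.2, -0.7, 2.8]
```

The press is now about 3.3 N, well past 2 mm, and it was held for over 0.5 s. Next the yellow pin.

```bash
python3 -m crank '0 0 -0.05 0 -1; 0 0 -0.1 0 -1; 0 0 -0.05 0 -1; -0.005 0.08 0 0 -1; -0.007 0.16 0 0 -1; -0.007 0.16 0 0 -1; -0.007 0.16 0 0 -1; -0.007 0.16 0 0 -1; -0.005 0.12 0 0 -1; 0 0.03 0 0 -1' && python3 -m crank '0 0 0 0 -1; 0 0 0 0 -1; 0 0 0 0 -1'; python3 -c "
from h import *
plan([(.5393,.1191,.066,-172.874)])"
```

```text
time: 44.4
ee_pos: [0.5383, 0.1218, 0.0944]
eef_rot: [-0.064, 0.998, 0.0, -0.001]
ft_force: [0.1, -0.3, -0.2]
width: 0.0192
grip_force: 60.0
time: 44.7
ee_pos: [0.5394, 0.1167, 0.0946]
eef_rot: [-0.061, 0.998, -0.0, -0.0]
ft_force: [-0.2, -0.6, 0.1]
width: 0.0192
grip_force: 60.0
at [0.5394 0.1167 0.0946] -173.0 w 0.0192 t 44.7
-> [ 5.39300e-01  1.19100e-01  6.60000e-02 -1.72874e+02] shift [-0.001  0.012  0.143] turn -0.001 rows>= 0.6
```

```bash
python3 -m crank '-0.001 0.01 0.06 0 -1; 0 0 0.06 0 -1; 0 0 0.03 0 -1; 0 0 0.02 0 -1; 0 0 0.016 0 -1; 0 0 0.014 0 -1; 0 0 0 0 -1; 0 0 0 0 -1'; for i in 1 2 3 4 5; do python3 -m crank '0 0 0 0 -1' | grep -E "ft|ee_pos"; done;  python3 -c "
from h import *
plan([(.5393,.1191,.0546,-172.874)]); s,c=snap('side','s4.png')
i=c['img'][170:300,150:270]
cv2.imwrite('pics/c8.png',cv2.resize(i,None,fx=4,fy=4,interpolation=cv2.INTER_CUBIC))"
```

```text
time: 45.5
ee_pos: [0.5394, 0.1205, 0.0548]
eef_rot: [-0.062, 0.998, 0.0, 0.0]
ft_force: [-0.9, -0.4, 2.4]
width: 0.0195
grip_force: 60.0
ee_pos: [0.5394, 0.1205, 0.0549]
ft_force: [-1.6, -0.7, 1.5]
ee_pos: [0.5394, 0.1205, 0.0548]
ft_force: [-1.0, 0.0, 2.6]
ee_pos: [0.5394, 0.1205, 0.0547]
ft_force: [-2.3, -0.1, 3.0]
ee_pos: [0.5394, 0.1205, 0.0546]
ft_force: [-1.0, 0.0, 3.0]
ee_pos: [0.5394, 0.1205, 0.0546]
ft_force: [-2.4, -0.6, 2.3]
at [0.5394 0.1205 0.0546] -172.88 w 0.0192 t 46.0
-> [ 5.39300e-01  1.19100e-01  5.46000e-02 -1.72874e+02] shift [ 0.001 -0.007  0.   ] turn -0.0 rows>= 0.0
```

View pics/c8.png

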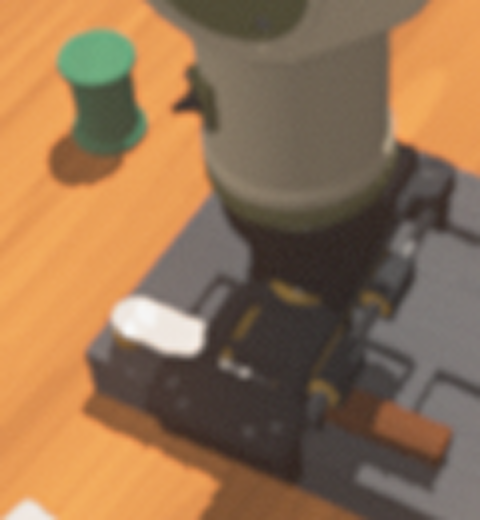

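The nose presses the yellow pin at (130,330) with about 3.3 N for over 0.5 s. Pressing may have tipped the blade slightly in the jaws, so I'll lay it down in line with the holder and regrip. First I'll hover there and look.

```bash
cat >> h.py <<'E'
H=(.5512,-.3775);HY=-12.2
E
python3 -m crank '0 0 -0.05 0 -1; 0 0 -0.12 0 -1; 0 0 -0.12 0 -1; 0 0 -0.04 0 -1; 0 0 0 0.072 -1; 0 0 0 0.072 -1; 0 0 0 0.072 -1; 0 0 0 0 -1; 0 0 0 0 -1; 0 0 0 0 -1'; python3 -c "
from h import *
plan([(*rel(H,HY,(-.145,0)),.12,180+HY)])"
```

```text
time: 47.05
ee_pos: [0.5391, 0.1205, 0.1203]
eef_rot: [0.106, 0.994, -0.0, -0.0]
ft_force: [0.4, 0.2, -0.3]
width: 0.0192
grip_force: 60.0
at [0.5391 0.1205 0.1203] 167.84 w 0.0192 t 47.0
-> [ 4.095e-01 -3.469e-01  1.200e-01  1.678e+02] shift [ 1.400e-01 -2.421e+00  2.000e-03] turn 0.0 rows>= 9.7
```

```bash
python3 -m crank '0.01 -0.1 0 0 -1; 0.01 -0.16 0 0 -1; 0.01 -0.16 0 0 -1; 0.01 -0.16 0 0 -1; 0.01 -0.16 0 0 -1; 0.01 -0.16 0 0 -1; 0.01 -0.16 0 0 -1; 0.01 -0.16 0 0 -1; 0.01 -0.16 0 0 -1; 0.01 -0.16 0 0 -1' && python3 -m crank '0.01 -0.16 0 0 -1; 0.01 -0.16 0 0 -1; 0.01 -0.16 0 0 -1; 0.01 -0.16 0 0 -1; 0 -0.16 0 0 -1; 0 -0.08 0 0 -1; 0 0 0 0 -1; 0 0 0 0 -1; 0 0 0 0 -1'; python3 -c "
from h import *
plan([(*rel(H,HY,(-.145,0)),.12,180+HY)])
s,w=snap('wrist','w5.png'); _,a=snap('side','s5.png'); _,t=snap('top','t5.png')
k=wcam(w,s); Ri=R.from_quat(k['attitude']).as_matrix().T
for p in ((0,-.03,.042),(0,.03,.042),(.085,.03,.042),(.085,-.03,.042)):
    q=k['K']@Ri@(np.r_[rel(H,HY,p[:2]),p[2]]-k['xyz']); print((q[:2]/q[2]).round(0))
i0=cv2.imread('pics/side0.png')
rs=lambda i,w,h:cv2.resize(i,(w,h),interpolation=cv2.INTER_CUBIC)
cv2.imwrite('pics/c9.png',np.vstack([np.hstack([rs(i0[120:170,285:345],360,300),rs(t['img'][180:230,325:375],300,300)]),rs(w['img'][187:384],660,290)]))"
```

```text
time: 48.05
ee_pos: [0.4529, -0.178, 0.1205]
eef_rot: [0.107, 0.994, 0.0, 0.0]
ft_force: [1.0, -1.7, -1.3]
width: 0.0189
grip_force: 60.0
time: 48.95
ee_pos: [0.4088, -0.3455, 0.1203]
eef_rot: [0.107, 0.994, 0.0, -0.0]
ft_force: [-0.8, -0.2, -0.6]
width: 0.0194
grip_force: 60.0
at [ 0.4088 -0.3455  0.1203] 167.77 w 0.0194 t 49.0
-> [ 4.095e-01 -3.469e-01  1.200e-01  1.678e+02] shift [-0.005 -0.006  0.002] turn -0.0 rows>= 0.0
[222. 326.]
[279. 326.]
[277. 388.]
[224. 388.]
```

View pics/c9.png

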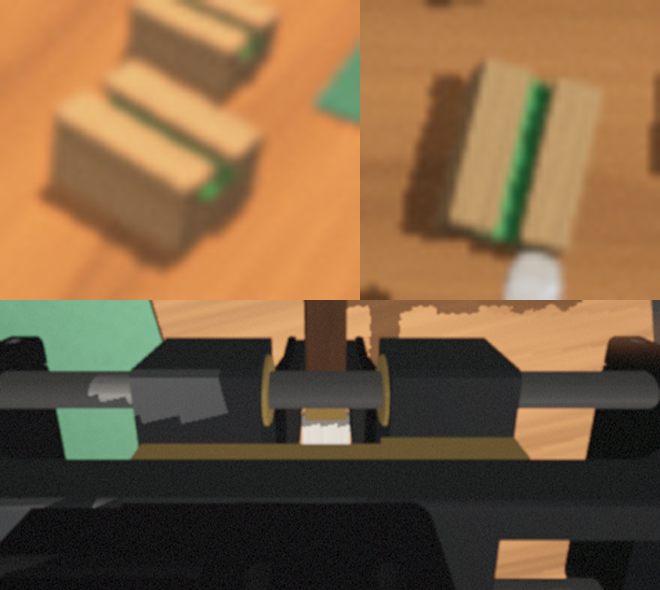

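The composite shows the middle holder's slot running straight through, with the near mouth's green floor at about (215,187) in the upper left. In the top view its corners are at (487,60) (603,90) (572,250) (452,222), with the blade nose in line at (534,252). I'll refit the holder, then lay the blade down and regrip.

```bash
python3 -m crank '-0.004 -0.006 0.1 0 -1; 0 0 0.15 0 -1; 0 0 0.15 0 -1; 0 0 0.1 0 -1; 0 0 0.05 0 -1; 0 0 0 0 -1; 0 0 0 0 -1; 0 0 0 0 -1'
python3 - <<'E'
from h import *
c=topcam(); q=np.array([(487,60),(603,90),(572,250),(452,222)],float); q[:,0]-=360; q=(q+.5)/6-.5+(325,180)
h=ray(c,q,.042); print(fit(np.array([(85,30),(85,-30),(0,-30),(0,30)])*.001,h))
i=cv2.imread('pics/top0.png')[185:228,335:372].astype(int)
m=(i[...,1]-i[...,2]>25)&(i[...,1]-i[...,0]>10); v,u=np.nonzero(m); u=u+335;v=v+185
p=np.polyfit(v,u,1); g=ray(c,[(np.polyval(p,a),a) for a in (195,219)],.034)
print(len(u),g.round(4).tolist(),np.degrees(np.arctan2(*(g[0]-g[1])[1::-1])))
print('strip in holder frame',[rel((0,0),-HY,x[:2]-np.array(H)).round(4).tolist() for x in g])
plan([(*rel(H,HY,(-.145,0)),.005,180+HY)])
E
```

```text
time: 49.9
ee_pos: [0.4099, -0.3482, 0.0117]
eef_rot: [0.107, 0.994, -0.0, 0.001]
ft_force: [-0.9, 0.1, -0.8]
width: 0.019
grip_force: 60.0
(array([  0.5506,  -0.3784, -12.1187]), [[0.1, 0.1], [-0.9, 0.3], [0.6, -0.8], [0.3, 0.4]])
83 [[0.6256, -0.3941, 0.034], [0.5517, -0.3768, 0.034]] -13.216792916990498
strip in holder frame [[0.0763, -0.0005], [0.0003, 0.0008]]
at [ 0.4099 -0.3482  0.0117] 167.69 w 0.019 t 49.9
-> [ 4.095e-01 -3.469e-01  5.000e-03  1.678e+02] shift [0.004 0.006 0.033] turn -0.001 rows>= 0.1
```

```bash
sed -i 's/^H=.*/H=(.551,-.378);HY=-12.3/' h.py; python3 -m crank '0 0.003 0.012 0 -1; 0 0 0.012 0 -1; 0 0 0 0 -1; 0 0 0 0 -0.3; 0 0 0 0 -0.3; 0 0 0 0 -0.3; 0 0 0.012 0 -0.3; 0 0 0 0 -0.3; 0 0 0 0 -0.3' ; python3 -c "
from h import *
plan([(*rel(H,HY,(-.145,0)),.0045,180+HY)])"
```

```text
time: 50.8
ee_pos: [0.4092, -0.3472, 0.0032]
eef_rot: [0.107, 0.994, 0.0, -0.0]
ft_force: [-0.8, -0.6, 0.3]
width: 0.0303
grip_force: 0.0
at [ 0.4092 -0.3472  0.0032] 167.68 w 0.0303 t 50.8
-> [ 4.093e-01 -3.471e-01  4.500e-03  1.677e+02] shift [-0.001  0.    -0.007] turn -0.0 rows>= 0.0
```

```bash
python3 -m crank '0 0 -0.006 0 -1; 0 0 0 0 -1; 0 0 0 0 -1; 0 0 0 0 -1; 0 0 0 0 -1; 0 0 0 0 -1; 0 0 -0.04 0 -1; 0 0 -0.04 0 -1; 0 0 -0.034 0 -1' 40; python3 -m crank '0 0 0 0 -1; 0 0 0 0 -1; 0 0 0 0 -1'
python3 - <<'E'
from h import *
plan([(*rel(H,HY,(-.145,0)),.0272,180+HY),(*rel(H,HY,(-.027,0)),.0272,180+HY)])
_,t=snap('top','t6.png'); i=t['img'][200:300,330:400].astype(int)
# blade steel: bright grey; find nose tip and line
m=(i.min(2)>150)&(i.max(2)-i.min(2)<40); v,u=np.nonzero(m); u=u+330;v=v+200
print(len(u),v.min(),v.max()); 
if len(u)>5:
    p=np.polyfit(v,u,1); g=ray(topcam(),[(np.polyval(p,a),a) for a in (v.min()-.5,v.max()+.5)],.031)
    print([rel((0,0),-HY,x[:2]-np.array(H)).round(4).tolist() for x in g])
E
```

```text
time: 51.7
ee_pos: [0.4094, -0.3473, 0.0281]
eef_rot: [0.107, 0.994, -0.0, 0.0]
ft_force: [0.6, -0.8, -1.6]
width: 0.0195
grip_force: 40.0
time: 52.0
ee_pos: [0.4092, -0.347, 0.0271]
eef_rot: [0.107, 0.994, 0.0, -0.0]
ft_force: [-0.3, 0.7, -0.9]
width: 0.0194
grip_force: 40.0
at [ 0.4092 -0.347   0.0271] 167.69 w 0.0194 t 52.0
-> [ 4.093e-01 -3.471e-01  2.720e-02  1.677e+02] shift [-0.001 -0.001 -0.001] turn -0.0 rows>= 0.0
-> [ 5.246e-01 -3.722e-01  2.720e-02  1.677e+02] shift [-0.59 -0.   -0.  ] turn -0.0 rows>= 2.4
341 226 294
[[-0.0272, 0.032], [-0.1823, -0.1858]]
```

Run:
```python
from h import *
i=cv2.imread('pics/t6.png').astype(int); s=i[222:245,335:365]
m=((s.min(2)>140)&(s.max(2)-s.min(2)<45)).astype('uint8')
for r in m: print(''.join('.#'[x] for x in r))
k=topcam(); Ri=R.from_quat(k['attitude']).as_matrix().T
for a in (-.019,-.06):
  for b in(.012,-.012):
    q=k['K']@Ri@(np.r_[rel(H,HY,(a,b)),.031]-k['xyz']); print(a,b,(q[:2]/q[2]).round(1)-[335,222])
```

```text
..............................
..............................
..............................
..............................
..........####................
.........######...............
.........#######..............
........########..............
........########..............
........########..............
........########..............
.......########...............
.......########...............
.......########...............
.......########...............
.......########...............
......########................
......########................
......########................
......########................
.....#########................
.....########.................
.....########.................
-0.019 0.012 [8.7 2.5]
-0.019 -0.012 [16.5  4.4]
-0.06 0.012 [ 5.9 15.7]
-0.06 -0.012 [13.7 17.6]
```

The measured blade edges match the prediction within 1 px, so I'll insert it.

```bash
python3 -m crank '-0.05 0 0 0 -1; -0.05 0 0 0 -1; -0.05 0 0 0 -1; -0.05 0 0 0 -1; 0 0 0 0 -1; 0 0 0 0 -1' && python3 -m crank '-0.05 0 0 0 -1; -0.05 0 0 0 -1; -0.05 0 0 0 -1; -0.05 0 0 0 -1; 0 0 0 0 -1; 0 0 0 0 -1'; python3 -c "
from h import *
plan([(*rel(H,HY,(-.027,0)),.0272,180+HY)])"
```

```text
time: 52.65
ee_pos: [0.4483, -0.3558, 0.0271]
eef_rot: [0.107, 0.994, -0.0, -0.0]
ft_force: [-0.1, 1.3, -1.4]
width: 0.0198
grip_force: 40.0
time: 53.25
ee_pos: [0.4873, -0.3644, 0.0271]
eef_rot: [0.107, 0.994, -0.0, -0.0]
ft_force: [-0.3, -0.4, -0.1]
width: 0.0193
grip_force: 40.0
at [ 0.4873 -0.3644  0.0271] 167.69 w 0.0193 t 53.2
-> [ 5.246e-01 -3.722e-01  2.720e-02  1.677e+02] shift [-0.191  0.001 -0.   ] turn -0.0 rows>= 0.8
```

```bash
python3 -m crank '-0.05 0 0 0 -1; -0.05 0 0 0 -1; -0.05 0 0 0 -1; -0.025 0 0 0 -1; 0 0 0 0 -1; 0 0 0 0 -1' | grep -E "ee_pos|ft"; for i in 1 2; do python3 -m crank '-0.01 0 0 0 -1; 0 0 0 0 -1; 0 0 0 0 -1'| grep -E "ee_pos|ft"; done; python3 -c "
from h import *
plan([(*rel(H,HY,(-.0253,0)),.0272,180+HY)])"
```

```text
ee_pos: [0.5214, -0.3718, 0.0271]
ft_force: [-1.2, 0.0, -0.8]
ee_pos: [0.5235, -0.3721, 0.0273]
ft_force: [-0.6, -0.1, -0.9]
ee_pos: [0.5256, -0.3725, 0.0273]
ft_force: [-0.3, 0.5, -1.6]
at [ 0.5256 -0.3725  0.0273] 167.69 w 0.0196 t 54.5
-> [ 5.263e-01 -3.726e-01  2.720e-02  1.677e+02] shift [-0.003  0.     0.   ] turn -0.0 rows>= 0.0
```

```bash
for i in 1 2; do python3 -m crank '-0.006 0 0 0 -1; 0 0 0 0 -1; 0 0 0 0 -1'| grep -E "ee_pos|ft"; done
```

```text
ee_pos: [0.5268, -0.3728, 0.0273]
ft_force: [0.5, 0.3, -0.9]
ee_pos: [0.5275, -0.373, 0.0272]
ft_force: [-2.2, 1.5, 0.2]
```

```bash
for i in 1 2; do python3 -m crank '-0.006 0 0 0 -1; 0 0 0 0 -1; 0 0 0 0 -1'| grep -E "ee_pos|ft"; done
```

```text
ee_pos: [0.5276, -0.3731, 0.0269]
ft_force: [-5.6, 2.7, 2.4]
ee_pos: [0.5277, -0.3731, 0.0266]
ft_force: [-9.5, 3.1, 3.8]
```

The shoulder has met the block (-9.5 N along the push). I'll relieve the push, lower the blade onto the slot floor, open and rise.

```bash
python3 -m crank '0.01 0 0 0 -1; 0 0 0.011 0 -1; 0 0 0 0 -1; 0 0 0 0 -0.2; 0 0 0 0 -0.2; 0 0 0 0 -0.2; 0 0 0 0 -0.2; 0 0 0 0 -0.2' && python3 -m crank '0 0 -0.04 0 -0.2; 0 0 -0.1 0 -0.2; 0 0 -0.15 0 -0.2; 0 0 -0.2 0 -0.2; 0 0 -0.2 0 0; 0.15 0.1 -0.1 0 0; 0.15 0.15 0 0 0; 0.1 0.18 0 0 0; 0 0.2 0 0 0; 0 0.2 0 0 0' && python3 -m crank '0 0.2 0 0 0; 0 0.1 0 0 0; 0 0 0 0 0; 0 0 0 0 0; 0 0 0 0 0'
python3 - <<'E'
from h import *
_,t=snap('top','t7.png'); s,a=snap('side','s7.png')
rs=lambda i,w,h:cv2.resize(i,(w,h),interpolation=cv2.INTER_CUBIC)
cv2.imwrite('pics/c10.png',np.hstack([rs(a['img'][110:190,260:360],375,300),rs(t['img'][180:280,310:410],300,300)]) )
b=cv2.imread('pics/c10.png')
l=rs(t['img'][160:290,85:255],392,300); pad=np.zeros((300,675,3),'uint8'); pad[:,:392]=l; pad[:,392:]=rs(t['img'][90:190,215:310],283,300)
cv2.imwrite('pics/c10.png',np.vstack([b,pad]))
E
```

```text
time: 56.45
ee_pos: [0.5286, -0.3732, 0.0252]
eef_rot: [0.107, 0.994, -0.0, 0.0]
ft_force: [0.5, -0.6, -0.2]
width: 0.0345
grip_force: 0.0
time: 57.45
ee_pos: [0.4853, -0.1926, 0.184]
eef_rot: [0.108, 0.994, 0.001, 0.001]
ft_force: [0.5, -0.3, -0.1]
width: 0.0436
grip_force: 0.0
time: 57.95
ee_pos: [0.498, -0.1368, 0.1834]
eef_rot: [0.108, 0.994, -0.0, 0.0]
ft_force: [-0.1, -0.3, -0.3]
width: 0.0439
grip_force: 0.0
```

View pics/c10.png

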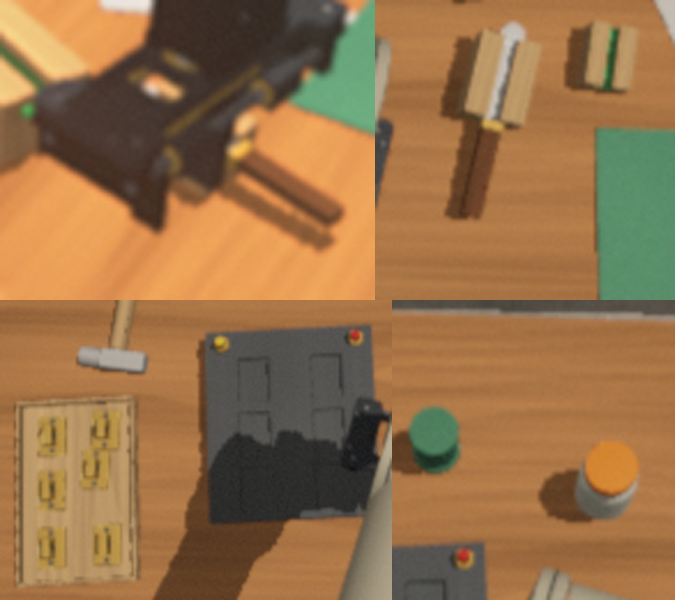

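The picture shows the blade home in the holder, with glue, spool and mallet unmoved. However, the tray's middle-right lug was knocked to about (96,468), against its neighbour at (105,430). I'll go back over the tray and measure it numerically, since my picture views are used up.

```bash
python3 -m crank '0 0 0 -0.063 0; 0 0 0 -0.063 0; 0 0 0 -0.063 0; 0 0.1 0 0 0; 0 0.2 0 0 0; 0 0.2 0 0 0; 0 0.2 0 0 0; 0 0.2 0 0 0; 0 0.2 0 0 0; 0 0.2 0 0 0' >/dev/null; python3 -m crank '0 0.2 0 0 0; 0 0.2 0 0 0; 0 0.2 0 0 0; 0 0.2 0 0 0; 0 0.1 0 0 0; 0 0 0 0 0; 0 0 0 0 0; 0 0 0 0 0' >/dev/null
python3 - <<'E'
from h import *
plan([(.545,.285,.19,YT)])
s,w=snap('wrist','w8.png'); k=wcam(w,s); Ri=R.from_quat(k['attitude']).as_matrix().T
for j in range(6):
    q=k['K']@Ri@(np.r_[DROP[j],.01]-k['xyz']); q=q[:2]/q[2]
    u,v=q.round().astype(int); print(j,u,v, w['img'][v,u] if 0<=v<384 and 0<=u<512 else '')
h=cv2.cvtColor(w['img'],cv2.COLOR_BGR2HSV)
m=((h[...,1]>140)&(h[...,0]>14)&(h[...,0]<32)).astype('uint8'); m[215:]=0
n,l,st,ce=cv2.connectedComponentsWithStats(m)
for a in range(1,n):
    if st[a,4]>150: print('comp',st[a],ce[a].round(1), ray(k,[ce[a]],.01).round(4).tolist())
np.save('m.npy',m)
E
```

```text
at [0.4632 0.3012 0.1832] -175.47 w 0.0434 t 59.9
-> [  0.545   0.285   0.19  184.7  ] shift [-0.401 -0.114 -0.034] turn -0.002 rows>= 1.7
0 289 229 [31 28 29]
1 291 174 [ 53  92 116]
2 293 114 [ 89 156 193]
3 236 229 [ 55  99 127]
4 234 175 [143 196 232]
5 232 114 [128 210 246]
comp [279 156  28  39 659] [292.4 174.6] [[0.4617, 0.3529, 0.01]]
```

```bash
python3 -m crank '-0.15 -0.04 0 0 0; -0.2 -0.05 0 0 0; -0.1 -0.02 0 0 0; 0 0 0 0 0; 0 0 0 0 0; 0 0 0 0 0' >/dev/null
python3 - <<'E'
from h import *
plan([])
s,w=snap('wrist','w9.png'); k=wcam(w,s); Ri=R.from_quat(k['attitude']).as_matrix().T
# rectify tray at z=.01 : 1 px = 2 mm in tray frame, rows x from +115 to -115, cols y from +72 to -72
xs=np.arange(.115,-.116,-.003); ys=np.arange(.072,-.073,-.0015)
P=np.array([[np.r_[rel(T,TY,(x,y)),.01] for y in ys] for x in xs])
q=(P-k['xyz'])@Ri.T@k['K'].T; q=(q[...,:2]/q[...,2:]).astype('float32')
im=cv2.remap(w['img'],q[...,0],q[...,1],cv2.INTER_LINEAR); cv2.imwrite('pics/rect.png',im)
h=cv2.cvtColor(im,cv2.COLOR_BGR2HSV)
for r in range(len(xs)): print('%4d '%round(xs[r]*1000)+''.join('0123456789'[min(9,int(v)//26)] for v in h[r,:,1]))
E
```

```text
at [0.5531 0.2886 0.1833] -175.3 w 0.0433 t 60.5
 115 4444444444444444444444444444444444444444444444444444444444444444444444444444444444444444444444443
 112 4444444444444444444444444444444444444444444444444444444444333333333333333333333333333333333444443
 109 4444444444444444444444444444444444444444444444444444444443333333333333333333333333333333333444443
 106 4444444444444444444444444444444444444444444444444444444444333333333333333333333333333333333444443
 103 4444444444444444444444444444444444444444444444444444444444444444444444444444443333333333333444433
 100 4444444444444444444444444444444444444444444444444444444444444444444444433444444444443333334444443
  97 4444444444444555555555554555555555554444444444444444444444445444444444322244444444443333334444443
  94 4444444444444555555554322345555555554444444444444444444444444444444554444444444444443333334444443
  91 4444444444444555555555544455555555554444444444444444444444444555555554444444444444443333333344443
  88 4444444444444555555555555555555555554444444444444444444444445555555544444444444444443333333444443
  85 4444444444444555
[... 6179 characters left out ...]
4444443234444444445433333333333333333333333344444444444334444444444433333333444443
 -98 3333333333344444444444444444444444433333333333333333333333334444444444444444444444333333333444443
-101 3333333333333333333333333333333333333333333333333333333333333333333333333333333333333333333444443
-104 3333333333333333333333333333333333333333333333333333333333333333333333333333333333333333333444443
-107 0000000000000000000000000000000000000000000000000000000000000000000000000000000000000000000000000
-110 0000000000000000000000000000000000000000000000000000000000000000000000000000000000000000000000000
-113 0000000000000000000000000000000000000000000000000000000000000000000000000000000000000000000000000
```

The lug's two bolt holes are 39 mm apart, like those of the untouched lugs, so it is still flat. But it sits edge to edge with its neighbour (centre tray (26,-19), turned about -5°). I'll set it back in its own place.

```bash
python3 -c "
from h import *
a=rel(T,TY,(.0265,-.0195));b=rel(T,TY,(-.002,-.036))
plan([(*a,.08,179.5),(*a,.018,179.5),(*a,.05,179.5),(*b,.05,YT),(*b,.018,YT)])"
```

```text
at [0.553  0.2889 0.1834] -175.27 w 0.0435 t 60.5
-> [4.927e-01 2.980e-01 8.000e-02 1.795e+02] shift [0.302 0.043 0.517] turn 0.058 rows>= 2.4
-> [4.927e-01 2.980e-01 1.800e-02 1.795e+02] shift [0.   0.   0.31] turn -0.0 rows>= 1.2
-> [4.927e-01 2.980e-01 5.000e-02 1.795e+02] shift [ 0.    0.   -0.16] turn -0.0 rows>= 0.6
-> [4.657e-01 2.791e-01 5.000e-02 1.847e+02] shift [ 0.142 -0.083 -0.   ] turn -0.058 rows>= 0.7
-> [4.657e-01 2.791e-01 1.800e-02 1.847e+02] shift [0.   0.   0.16] turn -0.0 rows>= 0.6
```

```bash
python3 -m crank '0 0 0 0.058 0; 0.1 0.013 0.1 0 0; 0.1 0.015 0.15 0 0; 0.1 0.015 0.15 0 0; 0 0 0.117 0 0; 0 0 0 0 0; 0 0 0 0 0; 0 0 0 0 0' 25; python3 -c "
from h import *
a=rel(T,TY,(.0265,-.0195)); plan([(*a,.018,179.5)])"
```

```text
time: 61.35
ee_pos: [0.495, 0.2982, 0.0815]
eef_rot: [0.005, 1.0, 0.001, 0.001]
ft_force: [-0.3, 0.3, 0.0]
width: 0.0434
grip_force: 0.0
at [0.495  0.2982 0.0815] 179.45 w 0.0434 t 61.4
-> [4.927e-01 2.980e-01 1.800e-02 1.795e+02] shift [ 0.011 -0.001  0.317] turn -0.001 rows>= 1.3
```

```bash
python3 -m crank '0.011 0 0.1 0 0; 0 0 0.13 0 0; 0 0 0.085 0 0; 0 0 0 0 0; 0 0 0 0 0; 0 0 0 0 -1; 0 0 0 0 -1; 0 0 0 0 -1; 0 0 0 0 -1; 0 0 0 0 -1' && python3 -m crank '0 0 0 0 -1; 0 0 0 0 -1; 0 0 0 0 -1'; python3 -c "
from h import *
b=rel(T,TY,(-.002,-.036)); plan([(*b,.05,YT)])"
```

```text
time: 62.35
ee_pos: [0.4918, 0.2979, 0.0169]
eef_rot: [0.005, 1.0, 0.0, 0.0]
ft_force: [-0.1, 2.5, 1.4]
width: 0.0117
grip_force: 25.1
time: 62.65
ee_pos: [0.4918, 0.2978, 0.0169]
eef_rot: [0.005, 1.0, 0.0, 0.0]
ft_force: [-1.5, -1.2, 3.6]
width: 0.0118
grip_force: 25.0
at [0.4918 0.2978 0.0169] 179.47 w 0.0118 t 62.6
-> [4.657e-01 2.791e-01 5.000e-02 1.847e+02] shift [ 0.137 -0.083 -0.165] turn -0.058 rows>= 0.9
```

```bash
python3 -m crank '0 0 -0.06 0 -1; 0 0 -0.1 0 -1; 0 0 -0.02 0 -1; 0 0 0 -0.058 -1; 0.07 -0.04 0 0 -1; 0.067 -0.043 0 0 -1; 0 0 0 0 -1; 0 0 0 0 -1; 0 0 0 0 -1'; python3 -c "
from h import *
b=rel(T,TY,(-.002,-.036)); plan([(*b,.018,YT)])"
```

```text
time: 63.55
ee_pos: [0.4662, 0.2796, 0.0528]
eef_rot: [-0.041, 0.999, 0.0, 0.0]
ft_force: [0.2, -0.2, -0.6]
width: 0.0122
grip_force: 25.0
at [0.4662 0.2796 0.0528] -175.29 w 0.0122 t 63.5
-> [4.657e-01 2.791e-01 1.800e-02 1.847e+02] shift [ 0.003 -0.002  0.174] turn 0.0 rows>= 0.7
```

```bash
python3 -m crank '0.003 -0.002 0.08 0 -1; 0 0 0.06 0 -1; 0 0 0.034 0 -1; 0 0 0 0 -1; 0 0 0 0 -1; 0 0 0 0 -0.3; 0 0 0 0 -0.3; 0 0 0 0 -0.3; 0 0 0 0 -0.3; 0 0 0 0 -0.3' && python3 -m crank '0 0 -0.1 0 -0.3; 0 0 -0.15 0 -0.3; 0 0 -0.2 0 -0.3; 0 0 -0.2 0 -0.3; 0 0 -0.18 0 0; -0.2 0 0 0 0; -0.24 0.01 0 0 0; 0 0 0 0 0; 0 0 0 0 0; 0 0 0 0 0'
python3 - <<'E'
from h import *
plan([])
s,w=snap('wrist','w10.png'); snap('top','t8.png'); k=wcam(w,s); Ri=R.from_quat(k['attitude']).as_matrix().T
xs=np.arange(.106,-.105,-.006); ys=np.arange(.072,-.073,-.003)
P=np.array([[np.r_[rel(T,TY,(x,y)),.01] for y in ys] for x in xs])
q=(P-k['xyz'])@Ri.T@k['K'].T; q=(q[...,:2]/q[...,2:]).astype('float32')
h=cv2.cvtColor(cv2.remap(w['img'],q[...,0],q[...,1],cv2.INTER_LINEAR),cv2.COLOR_BGR2HSV)
for r in range(len(xs)): print('%4d '%round(xs[r]*1000)+''.join('0123456789'[min(9,int(v)//26)] for v in h[r,:,1]))
E
```

```text
time: 64.55
ee_pos: [0.4652, 0.2787, 0.0181]
eef_rot: [-0.041, 0.999, 0.0, 0.0]
ft_force: [0.6, -1.2, 0.0]
width: 0.0297
grip_force: 0.0
time: 65.55
ee_pos: [0.552, 0.2879, 0.1839]
eef_rot: [-0.041, 0.999, 0.0, -0.0]
ft_force: [-0.7, 0.6, 0.5]
width: 0.0433
grip_force: 0.0
at [0.552  0.2879 0.1839] -175.29 w 0.0433 t 65.5
 106 4444444444444444444444444444443333333333333333443
 100 4444444444444444444444444444444444442444443334443
  94 4444444555532455554444444444444444544444443334443
  88 4444444555555555554444444444445555444444443333443
  82 4444444555555455554444444444445555444444443333443
  76 4444444555555355554444444444445555444544443334443
  70 4444444555555555554344444444445555544544443333443
  64 4444444555555555554444444444454444444444443333443
  58 4444444555554555554444444444454444204444433333443
  52 4444334555532555554444444444444444444444433333443
  46 3333333333333333333333333333333333333333333333443
  40 3333333333333333333333333333333333333333333333443
  34 3333333333333333333333333333333333333333333333443
  28 3333334444444444443333333333333333333333333334443
  22 3
[... 503 characters left out ...]
3333333333333333333333333333333333333443
 -38 3333333333333333333333333333333333333333333334443
 -44 3333333333333333333333333333333333333333333334443
 -50 3333334444434444443333333333334444434444443333443
 -56 3333334444424444443333333333344444433444443334443
 -62 3333345555555544443333333333345555555544443334443
 -68 3333334544445544443333333333344555444444443334443
 -74 3333334544453544443333333333334555444544443333443
 -80 3333345554453544443333333333345555444444443333443
 -86 3333345544445544443333333333344444444544443334443
 -92 3333335455442444443333333333344444444544443334443
 -98 3333334444444444443333333333334444444444433333443
-104 3333333333333333333333333333333333333333333333443
```

All six lugs stand apart and flat in the tray, and the blade is home. Handing in.

Run:
```python
from h import *
a=cv2.imread('pics/t7.png')[180:280,330:410].astype(int);b=cv2.imread('pics/t8.png')[180:280,330:410].astype(int)
print('holder area change',(abs(a-b).max(2)>40).sum())
print(workorder.close_job())
```

```text
holder area change 0
the job is handed in; nothing more can be done
None
```

The job is handed in at about 66 s of the 210 s allowed; no verdict came back. All six lugs stand apart, foot down, in the tray; I reset one that was knocked. The red then yellow pins were pressed at about 3.3 N each, the blade is home in the middle holder via its robot-side mouth (an assumption, since the slot's two ends look alike), and the glue, spool and mallet looked unmoved.

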